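# Move a tube block from the shaker to the dry bath

## Robot

A 6-joint arm with a two-finger parallel gripper is mounted at the origin on the work surface. World frame = base frame: x ahead of the robot, y to its left, z up, the work surface at z = 0. Lengths are in m, angles in rad, forces in N, time in s.
With the tool pointing down it reaches from about 0.3 to 0.875 m from the base axis. Payload 6.4 kg.
Tool frame: the origin (TCP) lies midway between the tips of the shut fingers; the grasp point (between the pads) lies 19 mm behind it; z points along the fingers, y is the direction in which the jaws open and shut (so a half turn about z gives the same grasp; the last joint's range is limited). The gripper opens to 85 mm and grips with 20 to 120 N. Pads are 22 mm wide; open, the fingers measure 114 mm over their backs; the gripper's body (76 mm by 85 mm) begins 54 mm behind the grasp point. The pads swing forward as they close: fully open they stand 13 mm farther back than shut.
Start: joints at [-1.532, 0.181, 1.607, -0, 1.354, -0.206], TCP at [0.139, -0.558, 0.231] pointing down, gripper open.
Joint ranges: [-2.99, 2.99], [-0.89, 2.07], [0.3, 2.58], [-1.14, 4.28], [0, 2.63], [-3.12, 3.12]. Speed limits (rad/s): [2.57, 2.57, 3.01, 3.14, 3.14, 3.14].

## Interface

Orientations are given as a unit quaternion [w, x, y, z].
In Python, from bench import get_obs, camera, hand_in gives the robot as it stands.
- The arm moves only by the tool drive_tool, never from a script. Its argument "deltas" is a list of rows, each a list of 2 entries, a list of its own where there are three numbers: the shift along the world's x, y, z in m, then the turn about the world's z in rad. A call has 1 to 10 rows; each row shifts and turns the pose as measured when the row begins; what a row does not reach is not made up. A row lasts 1/10 s, in which the tool goes at most 50 mm and 8.59 degrees, less where a joint would pass 70% of its speed; a pose out of reach is approached as far as the arm can. A call is refused whole if a number of a shift passes 0.05 or a number of a turn 0.15, either way. A call with a gripper value outside its range is refused whole. "gripper" is the opening, from 0 (shut) to 1 (fully open), set as the call begins (left out, the last holds). The fingers move at their own pace and stop on an object; the grip force is fixed at half the most. Time passes only in rows, so rows that do not move let the fingers close. It gives the time, the measured TCP pose, the force and the opening at its end, in the units of the state.
- get_obs(): the state, without advancing time (a new reading comes with each control period).
- camera(name): name is "side" or "top" or "wrist"; returns a dict with "frame" (400x640x3 uint8, red, green, blue), "fx", "fy", "cx", "cy" (pixels), "eye" and "attitude" of the camera in the world. Camera axes: x right, y down, z forward; pixel columns grow to the right and rows downward; lengths in m; the calibration is good to about 2 mm. A picture is of the moment at which its call begins. There is no depth.
- hand_in(): hands the job in, once; it reports no verdict.
The state is a dict: "time_s": time; "q": joint angles; "dq": joint speeds; "joint_efforts": joint torques, N m; "eef_pos": TCP position; "eef_rot": TCP orientation; "wrist_force": force on the tool from outside, world axes, zero at the start; "torque": the same for the moment, N m; "opening": opening from 0.0 (shut) to 1.0 (fully open).
Only numpy, scipy, OpenCV 4.12 (cv2) and the standard library are available. Lean on these libraries where they do the work, as an engineer would, in place of code of your own. Each camera call takes 0.05 s, during which the arm holds its last target.

## Task

Swing the shaker's hold-down bar right over and leave it open, draw the aluminium tube block out by its tab until its body is clear of the cheeks, and let go of it there on the shaker's deck. Then take it by its tall half, put it on the dry bath's bed and slide it tab first under the bridge, gently, until its tab has pushed the sensor head's plunger fully in, and leave it there. Keep the block level throughout and do not disturb the other things on the bench and the shaker.

Things in the scene. Friction and masses are not known exactly. Their poses are not given: they have to be found in the camera images.
- shaker: white flat bench shaker, fixed. Origin on the bench under the block's home place, z up. Level grey deck 45 mm above the bench, x -192 to 72, y -112 to 97 mm. The block's lane runs along x, open to -x (towards the robot), between aluminium cheeks (y 30 to 37 each side): 22 mm high over the deck at x -45 to 0; 52 high at x 0 to 55, with lips over the block, so there it can slide but not be lifted.
- landing (a point): middle of the bare part of the shaker's deck before the cheeks, at deck height, shaker frame (-110, 0, 45) mm: where the block is drawn out to and let go. The block's body is clear of the cheeks when its origin is at shaker x below -95.
- bar (a joint): hinge of the steel hold-down bar, rad: 0 = lying across the lane over the block's low half, 2.0 = swung over onto its stop. The hinge line is along the shaker's x, on its +y side; opening lifts the free (-y) end. Slight friction: short of upright (1.57) the bar falls shut, past it it falls open by itself.
- bar_rod (a point): grip point on the round rod, 10 mm thick, that sticks out from the bar's free end along the shaker's -x; the rod is bare from 33 mm beyond this point (-x) to 20 mm before it (+x). With the bar down it is 78 mm above the bench, 33 above the deck, at shaker x -55, y -95. Moves with the bar.
- bar_hinge (a point): point on the bar's hinge line, shaker frame (-13, 60, 78) mm; the rod circles it at radius 155 mm. The bar itself is 18 mm wide (shaker x -22 to -4) and 9 thick, its underside 28.5 mm above the deck.
- block: aluminium tube block, 0.3 to 0.6 kg. Origin at the centre of its underside, z up. Body x +-50, y +-28 mm: tall half (x 0 to 50) 42 high, low half (x -50 to 0) 27 high. A vertical tab 10 mm thick stands out of the low end, x -50 to -86, z 3 to 28. It starts in the shaker, axes along the shaker's, tab to the shaker's -x; the bar before its step keeps it in.
- tab_grip (a point): on the block's tab, block frame (-72, 0, 18) mm; pinched across y (10 mm).
- tab_end (a point): centre of the tab's free end face, block frame (-86, 0, 15.5) mm.
- tall_grip (a point): inside the block's tall half, block frame (25, 0, 28) mm; gripped across y (56 mm).
- bath: grey dry bath, fixed. Origin on the bench, z up. Level steel bed 45 mm above the bench, x -127 to 147, y +-72 mm. The block goes in along +x, tab first, from the bare bed at x below -17. Low guides, 6 mm high, inner faces at y +-30 from x 0 to 45, flare out to about y +-36 at x -16.
- bridge (a point): middle of the top of the bath's fixed bridge, bath frame (29, 0, 86) mm. It crosses the lane at bath x 20 to 38, underside 33 mm and top 41 mm above the bed, posts at y 42 to 50 each side. The block's tab and low half slide under it, the tall half does not fit.
- plunger (a joint): spring plunger of the grey sensor head, m: 0 = out, 0.008 = flush; about 1 N pushes it in and the block's own friction then holds it. The head (50 wide, 42 mm high, rigid) stands across the lane beyond the bridge, flat face to -x, plunger central, 15 mm above the bed. Its face is somewhere from bath x 71 to 101 mm, other each time and not given: feel for it.
- bottle_a: amber reagent bottle, 64 mm across, 135 tall, standing loose on the bench; a bystander. Origin at its underside centre, z up.
- bottle_b: amber reagent bottle, 64 mm across, 135 tall, standing loose on the bench; a bystander. Origin at its underside centre, z up.
- bottle_c: amber reagent bottle, 64 mm across, 135 tall, standing loose on the bench; a bystander. Origin at its underside centre, z up.
- dish: white bowl-shaped dish, 70 mm across, 22 tall, loose on the bench; a bystander. Origin at its underside centre, z up.
- stopper: black glass-bottle stopper, 42 mm across, 26 tall, loose on the shaker's deck, at its front right corner; a bystander. Origin at its underside centre, z up.
- bung: reddish rubber bung, 40 mm across, 30 tall, loose on the bench; a bystander. Origin at its underside centre, z up.
- spatula: lab spatula, about 170 mm long, lying loose on the bench; a bystander. Origin at its underside.
Things that resemble listed ones, but are neither listed nor needed, are in the scene too. Several things have the shape of the block; the one meant has the colours described above.

How it is judged:
By the outcome, as a careful person would: the job done as asked, in the order asked, and still so for the second after the job is handed in, with the robot touching nothing.
It also fails if it takes over 72 s, if anything falls off the work surface, if the arm or the gripper's body presses on something with over 40 N, if the wrist force passes 120 N, or if a joint passes its speed limit or range.

## Working session

There is one attempt and no reset: what is moved stays moved. The work goes in short steps, Python scripts to look and compute and a tool call to move; the robot and the scene stay as the last step left them, time stands still between calls to the robot, and variables do not carry over. Pictures are saved under pics/ and viewed, and the job is handed in when it is done.

Besides the shell and the picture viewer there is one more tool, called in YAML: its name, and indented under it one key for each argument. drive_tool: Moves the arm, as the interface text tells. Its arguments: {"type":"object","properties":{"deltas":{"type":"array","items":{"type":"array"}},"gripper":{"type":"number"}},"required":["deltas"]}

```bash
mkdir -p pics; ls
cat > h.py <<'E'
import numpy as np, cv2
from scipy.spatial.transform import Rotation as R
from bench import get_obs, camera, hand_in
def snap(n,f):
    c=camera(n); cv2.imwrite('pics/'+f,cv2.cvtColor(c['frame'],cv2.COLOR_RGB2BGR)); return c
E
python3 - <<'E'
from h import *
import pickle
o=get_obs(); print(o)
cs={}
for n in ['side','top','wrist']:
    c=snap(n,n+'0.png'); cs[n]=c; print(n,{k:v for k,v in c.items() if k!='frame'})
pickle.dump(cs,open('c0.pkl','wb'))
E
```

```text
pics
{'time_s': 0.0, 'q': array([-1.53231110e+00,  1.81542333e-01,  1.60799093e+00,  1.47116095e-06,
        1.35380447e+00, -2.06310524e-01]), 'dq': array([-9.47484621e-04,  5.15448344e-04,  5.07371107e-05,  3.05697802e-04,
        2.59781236e-04, -1.46791450e-04]), 'joint_efforts': array([ 4.56953067e-04, -4.44871759e+01, -3.51337659e+01, -2.00293025e-04,
        8.97963066e-03, -8.37719057e-06]), 'eef_pos': array([ 0.13934607, -0.55729774,  0.23039168]), 'eef_rot': array([-8.69406737e-04,  9.92518369e-01,  1.22092288e-01,  7.38466658e-05]), 'wrist_force': array([-0.06901339,  0.5873117 ,  1.312006  ]), 'torque': array([-0.02693944,  0.0397939 ,  0.0109031 ]), 'opening': 1.004320702377159}
side {'fx': 400.3479143693576, 'fy': 400.3479143693576, 'cx': 316.3306661619391, 'cy': 195.6825520607189, 'eye': array([ 0.33354468, -0.73490735,  0.69061376]), 'attitude': array([-0.44207193,  0.89053534, -0.09866562,  0.04224116])}
top {'fx': 397.93093546940815, 'fy': 397.93093546940815, 'cx': 318.2205395824064, 'cy': 203.08895645115976, 'eye': array([0.37125167, 0.06192017, 1.11458789]), 'attitude': array([ 0.04609922, -0.69944045,  0.7120099 , -0.04122898])}
wrist {'fx': 301.6556952526527, 'fy': 301.6556952526527, 'cx': 317.8700405724994, 'cy': 197.9399198186225, 'eye': array([ 0.21833478, -0.53825371,  0.37347408]), 'attitude': array([ 0.12795353,  0.77754332, -0.60734511, -0.10092675])}
```

View pics/side0.png

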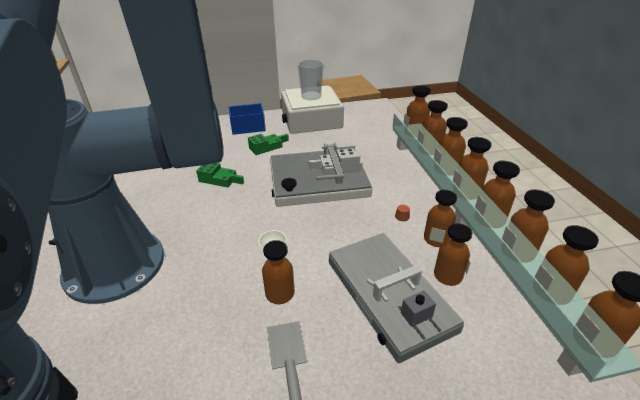

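View pics/top0.png

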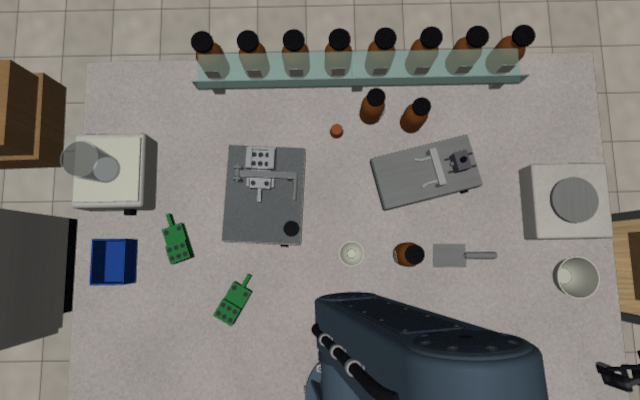

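View pics/wrist0.png

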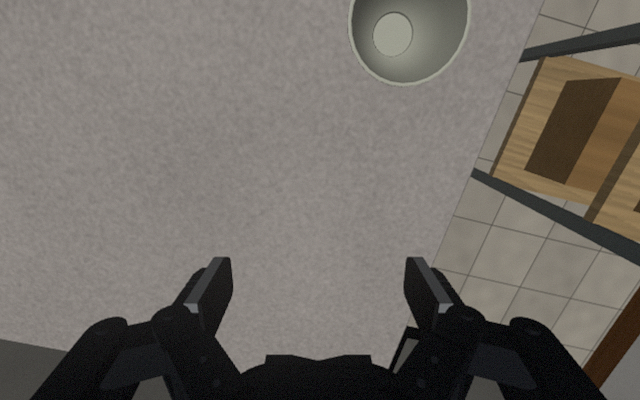

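The side view shows the shaker at about (320,175), the bath at (395,290), the loose bottles, and two green decoy blocks at (218,175) and (265,143). The top view shows the shaker at (265,195) with a grey block at (260,175), the bath at (427,172), and decoys at (177,240) and (233,302). Next I'll zoom in.

```bash
cat >> h.py <<'E'
def Rm(c): w,x,y,z=c['attitude']; return R.from_quat([x,y,z,w]).as_matrix()
def proj(c,p):
    v=(np.atleast_2d(p)-c['eye'])@Rm(c); return np.c_[c['fx']*v[:,0]/v[:,2]+c['cx'],c['fy']*v[:,1]/v[:,2]+c['cy']]
def ray(c,uv,z):
    uv=np.atleast_2d(uv); d=np.c_[(uv[:,0]-c['cx'])/c['fx'],(uv[:,1]-c['cy'])/c['fy'],np.ones(len(uv))]@Rm(c).T
    return c['eye']+d*((z-c['eye'][2])/d[:,2])[:,None]
def crop(c,x0,y0,x1,y1,s,f):
    cv2.imwrite('pics/'+f,cv2.resize(cv2.cvtColor(c['frame'],cv2.COLOR_RGB2BGR)[y0:y1,x0:x1],None,fx=s,fy=s,interpolation=cv2.INTER_CUBIC))
E
python3 - <<'E'
from h import *
import pickle
cs=pickle.load(open('c0.pkl','rb'))
crop(cs['top'],215,135,315,255,5,'topS.png')
crop(cs['top'],360,125,490,215,6,'topB.png')
crop(cs['side'],260,135,380,210,6,'sideS.png')
print(proj(cs['top'],[[0.139,-0.557,0.23],[0,0,0]]),proj(cs['side'],[[0,0,0]]))
E
```

```text
[[614.63479913 357.52633067]
 [347.21261382 392.51529929]] [[113.6367099  265.07020301]]
```

View pics/topS.png

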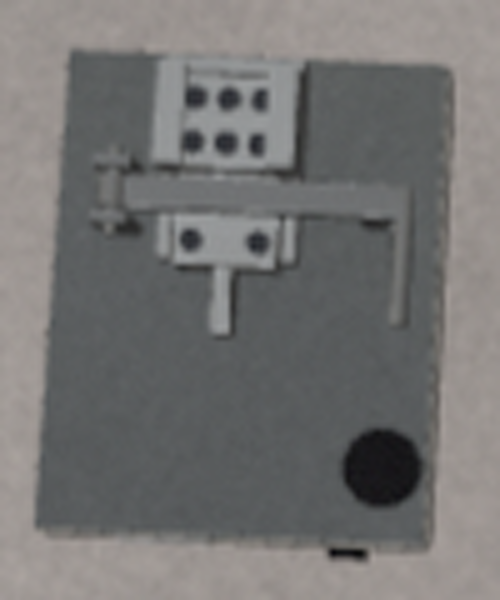

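View pics/topB.png

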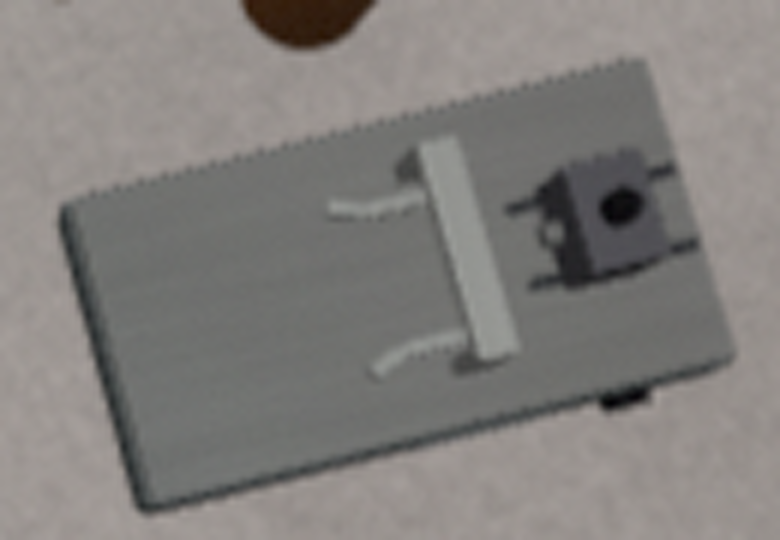

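View pics/sideS.png

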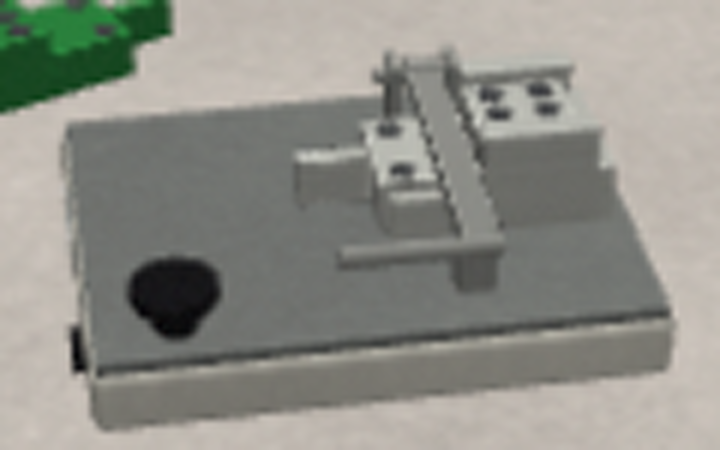

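Block candidates: the grey block in the shaker at top (260,172), and green block-shaped decoys at (177,240) and (233,302). The crop shows the grey one with aluminium colour, bar across it and tab at about (259,198), so I choose that one. Next I'll measure the fixture poses.

```bash
cat > m.py <<'E'
from h import *
import pickle
cs=pickle.load(open('c0.pkl','rb')); t=cs['top']; s=cs['side']
def fit(a,b):
    a=np.array(a,float);b=np.array(b)[:,:2];ac=a-a.mean(0);bc=b-b.mean(0)
    th=np.arctan2((ac[:,0]*bc[:,1]-ac[:,1]*bc[:,0]).sum(),(ac*bc).sum())
    M=np.array([[np.cos(th),-np.sin(th)],[np.sin(th),np.cos(th)]]);p=b.mean(0)-M@a.mean(0)
    return p,th,(b-(a@M.T+p))*1000
def tf(p,th,q): 
    q=np.atleast_2d(q)/1000.; c,s_=np.cos(th),np.sin(th)
    return np.c_[p[0]+c*q[:,0]-s_*q[:,1],p[1]+s_*q[:,0]+c*q[:,1],q[:,2]]
def quad(c,box,lo,hi,f):
    x0,y0,x1,y1=box; im=c['frame'][y0:y1,x0:x1].astype(int)
    return im
E
python3 - <<'E'
from m import *
shc=[(72,97),(72,-112),(-192,97),(-192,-112)]
shp=np.array([(72,50),(452,65),(37,528),(430,540)])/5+[214.5+.0,134.5]
w=ray(t,shp+.1,.045);print(w)
p,th,r=fit(np.array(shc)/1000,w);print('shaker',p,th,r.round(1))
bac=[(-127,72),(147,72),(147,-72),(-127,-72)]
bap=np.array([(62,205),(645,60),(735,355),(148,512)])/6+[359.6,124.6]
w2=ray(t,bap,.045);print(w2)
pb,tb,rb=fit(np.array(bac)/1000,w2);print('bath',pb,tb,rb.round(1))
for n,c in cs.items():
  if n=='wrist':continue
  im=cv2.cvtColor(c['frame'],cv2.COLOR_RGB2BGR)
  for col,P,T,pts in [((0,0,255),p,th,[(72,97,45),(72,-112,45),(-192,97,45),(-192,-112,45),(-55,-95,78),(-88,-95,78),(-35,-95,78),(-86,0,73),(-13,60,78),(50,28,87),(50,-28,87)]),((0,255,0),pb,tb,[(-127,72,45),(147,72,45),(147,-72,45),(-127,-72,45),(20,50,86),(38,-50,86),(38,50,86),(20,-50,86),(0,30,51),(0,-30,51),(-16,36,51)])]:
    uv=proj(c,tf(P,T,pts)); 
    big=im if n=='x' else im
    print(n,uv.round(1).tolist())
    for u in uv: cv2.circle(im,(int(round(u[0]*1)),int(round(u[1]))),0,col,-1)
  x0,y0,x1,y1=(215,125,490,255) if n=='top' else (260,130,470,370)
  k=2.8 if n=='top' else 2.5
  cv2.imwrite('pics/ov_%s.png'%n,cv2.resize(im[y0:y1,x0:x1],None,fx=k,fy=k,interpolation=cv2.INTER_NEAREST))
E
```

```text
[[0.67156589 0.31189825 0.045     ]
 [0.65897568 0.10192157 0.045     ]
 [0.40858762 0.32798359 0.045     ]
 [0.39848487 0.11714745 0.045     ]]
shaker [0.59473521 0.21877954] -0.05746148630734202 [[-0.6  0.4]
 [-1.2 -0.9]
 [-0.   1.3]
 [ 1.9 -0.8]]
[[ 0.62409422 -0.0758393   0.045     ]
 [ 0.68705148 -0.34589277  0.045     ]
 [ 0.54889656 -0.3778028   0.045     ]
 [ 0.48229359 -0.10978107  0.045     ]]
bath [ 0.583254   -0.21760421] -1.335638809564619 [[ 0.4  1.5]
 [-0.5 -2.1]
 [ 1.4 -0.5]
 [-1.4  1.1]]
side [[353.0, 148.0], [370.5, 186.4], [269.1, 155.8], [274.1, 196.5], [323.7, 177.6], [311.6, 178.8], [331.1, 176.8], [307.4, 161.5], [328.7, 147.2], [351.7, 148.1], [356.2, 158.0]]
side [[380.0, 231.8], [460.0, 320.1], [396.2, 351.0], [325.8, 251.2], [412.3, 264.1], [375.2, 287.6], [417.8, 270.0], [370.2, 281.0], [396.5, 272.4], [372.1, 282.3], [394.5, 266.4]]
top [[229.2, 144.4], [304.7, 147.2], [222.5, 240.2], [300.3, 243.3], [295.6, 190.6], [295.0, 203.0], [295.9, 183.1], [259.2, 201.1], [238.0, 172.7], [250.9, 149.1], [272.0, 149.9]]
top [[370.5, 158.9], [466.3, 134.4], [482.0, 184.3], [384.7, 209.4], [428.3, 149.5], [445.7, 183.9], [434.8, 147.8], [439.1, 185.6], [419.9, 161.5], [426.1, 182.5], [413.6, 160.9]]
```

View pics/ov_top.png

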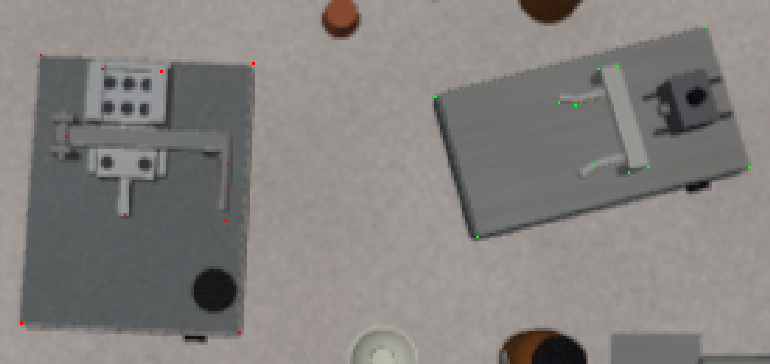

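View pics/ov_side.png

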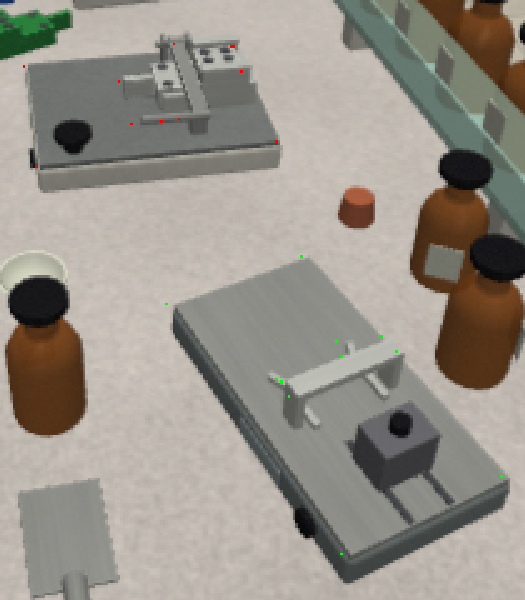

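drive_tool:
  deltas:
    - [[0.024,0.042,0],-0.03]
    - [[0.024,0.042,0],-0.03]
    - [[0.024,0.042,0],-0.03]
    - [[0.024,0.042,0],-0.03]
    - [[0.024,0.042,0],-0.03]
    - [[0.024,0.042,0],-0.03]
    - [[0.024,0.042,0],-0.03]
    - [[0.024,0.042,0],-0.03]
    - [[0.024,0.042,0],-0.03]
    - [[0.024,0.042,0],-0.03]

```text
time_s: 1.15
eef_pos: [0.3799, -0.1256, 0.2274]
eef_rot: [-0.001, 0.999, -0.04, 0.001]
wrist_force: [1.3, -0.9, -0.3]
opening: 1.001
```

drive_tool:
  deltas:
    - [[0.016,0.046,0],-0.002]
    - [[0.016,0.046,0],0]
    - [[0.016,0.046,0],0]
    - [[0.016,0.046,0],0]
    - [[0.016,0.046,0],0]
    - [[0,0.02,0],0]
    - [[0,0,0],0]
  gripper: 0.45

```text
time_s: 1.85
eef_pos: [0.4606, 0.1374, 0.2275]
eef_rot: [-0.002, 0.999, -0.038, 0.003]
wrist_force: [-0.1, -1.1, -0.4]
opening: 0.446
```

Run:
```python
from h import *
import pickle
o=get_obs();print(o['eef_pos'],o['eef_rot'])
c=snap('wrist','w1.png');pickle.dump(c,open('w1.pkl','wb'));print(c['eye'])
```

```text
[0.46056094 0.1373958  0.22752456] [-0.00160357  0.99928193 -0.03777256  0.00250689]
[0.54104259 0.12994413 0.37089929]
```

View pics/w1.png

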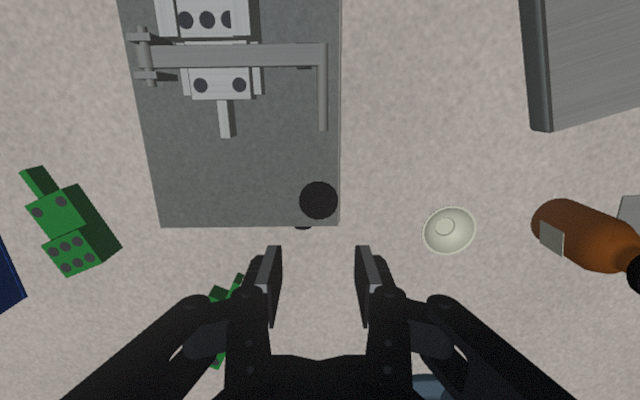

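The wrist view shows the rod from (321,45) to (323,131), the tab end at about (227,137), the deck's front corners at (162,227) and (340,226), and the stopper at (318,200).

Run:
```python
from m import *
c=pickle.load(open('w1.pkl','rb'))
crop(c,120,0,350,235,3,'w1c.png')
print('deck',ray(c,[(162,227),(340,226)],.045).round(4).tolist())
print('rod',ray(c,[(322,131),(321.5,90),(321,60)],.078).round(4).tolist(), ray(c,(322.5,131),.083))
print('tab',ray(c,[(220,137),(234,136.5)],.073).round(4).tolist())
print('stop',ray(c,[(318,200)],.058).round(4).tolist())
```

```text
deck [[0.4102, 0.3254, 0.045], [0.3958, 0.116, 0.045]]
rod [[0.5102, 0.1293, 0.078], [0.547, 0.1271, 0.078], [0.572, 0.1258, 0.078]] [[0.51070238 0.1288665  0.083     ]]
tab [[0.5115, 0.229, 0.073], [0.5109, 0.2153, 0.073]]
stop [[0.4344, 0.139, 0.058]]
```

View pics/w1c.png

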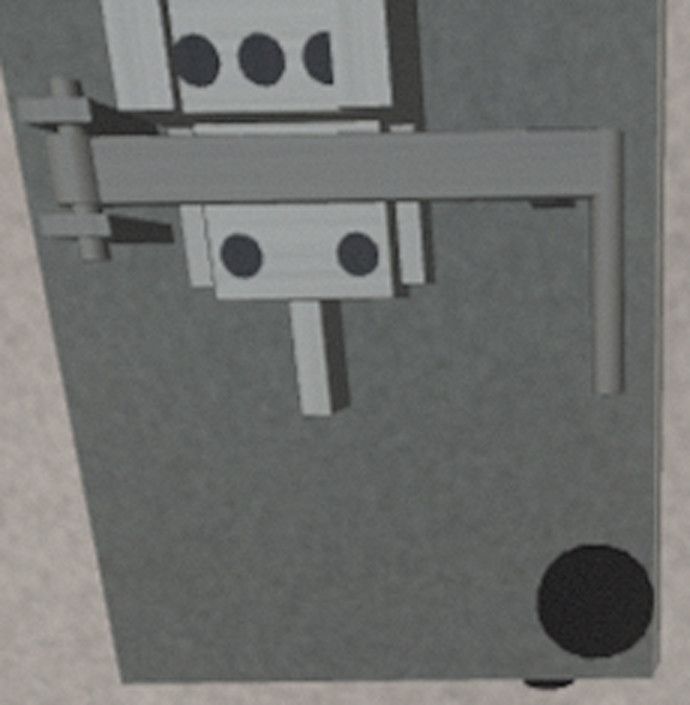

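drive_tool:
  deltas:
    - [[0.037,-0.0047,-0.02],0]
    - [[0.037,-0.0047,-0.02],0]
    - [[0,0,-0.04],0]
    - [[0,0,-0.04],0]
    - [[0,0,-0.02],0]
    - [[0,0,0],0]

```text
time_s: 2.5
eef_pos: [0.5383, 0.1176, 0.0853]
eef_rot: [-0.0, 0.999, -0.041, 0.006]
wrist_force: [0.5, -0.6, -0.6]
opening: 0.449
```

Run:
```python
from h import *
import pickle
o=get_obs();print(o['eef_pos'],o['eef_rot'],o['wrist_force'])
c=snap('wrist','w2.png');pickle.dump(c,open('w2.pkl','wb'));print(c['eye'])
```

```text
[0.53828063 0.11764539 0.08527117] [-9.53987039e-05  9.99137633e-01 -4.11202199e-02  5.75407018e-03] [ 0.47050184 -0.56665942 -0.5808607 ]
[0.61777487 0.11012642 0.22916479]
```

View pics/w2.png

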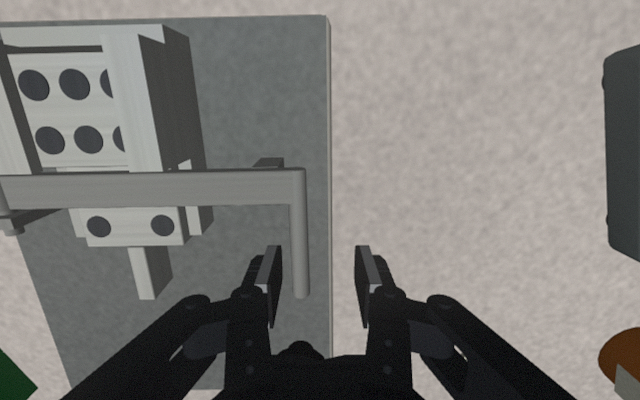

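Run:
```python
from m import *
c=pickle.load(open('w2.pkl','rb'))
print('rod',ray(c,[(301.5,295),(299.5,240),(298,190)],.078).round(4).tolist())
print('barfront',ray(c,[(288,204)],.0825).round(4), 'barback',ray(c,[(280,169)],.0825).round(4))
print('tab end',ray(c,[(138,299),(156,298),(128,248)],.073).round(4).tolist())
print('deck far right',ray(c,(328,15),.045))
```

```text
rod [[0.5093, 0.1289, 0.078], [0.5449, 0.1264, 0.078], [0.5737, 0.1243, 0.078]]
barfront [[0.5679 0.1298 0.0825]] barback [[0.5865 0.1317 0.0825]]
tab end [[0.5111, 0.2295, 0.073], [0.5109, 0.2184, 0.073], [0.5456, 0.226, 0.073]]
deck far right [[0.66008912 0.10127767 0.045     ]]
```

drive_tool:
  deltas:
    - [[-0.001,0.0095,0],0]
    - [[0,0,-0.012],0]
    - [[0,0,-0.011],0]
    - [[0,0,0],0]

```text
time_s: 2.95
eef_pos: [0.5415, 0.1266, 0.0673]
eef_rot: [-0.0, 0.999, -0.042, 0.011]
wrist_force: [-0.9, 0.4, -0.0]
opening: 0.447
```

drive_tool:
  deltas:
    - [[0,0,0],0]
    - [[0,0,0],0]
    - [[0,0,0],0]
    - [[0,0,0],0]
    - [[0,0,0],0]
    - [[0,0,0],0]
  gripper: 0.0

```text
time_s: 3.55
eef_pos: [0.5418, 0.1279, 0.0681]
eef_rot: [-0.001, 0.999, -0.041, 0.012]
wrist_force: [0.6, 0.9, -1.4]
opening: 0.087
```

Run:
```python
from h import *
o=get_obs();print(o['eef_pos'],o['eef_rot'],o['wrist_force'],o['opening'])
snap('wrist','w3.png')
```

```text
[0.54175089 0.1278807  0.06806559] [-7.63199536e-04  9.99097074e-01 -4.08767085e-02  1.15562969e-02] [ 0.58530632  0.90593444 -1.35094702] 0.08675181489500079
```

View pics/w3.png

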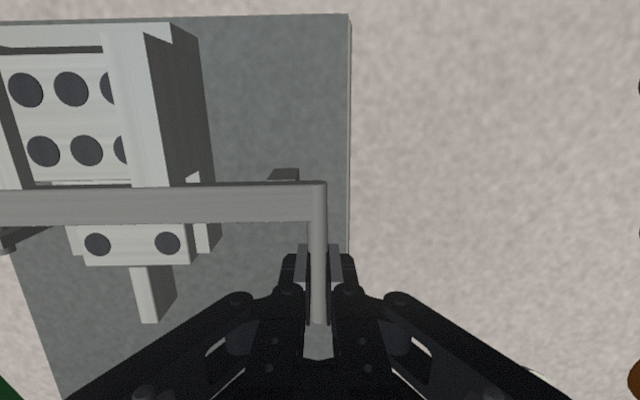

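drive_tool:
  deltas:
    - [[0,0,0],0]
    - [[0,0,0],0]
    - [[-0.003,0,-0.006],0]
    - [[-0.003,0,-0.004],0]
    - [[0,0,0],0]
  gripper: 0.3

```text
time_s: 4.1
eef_pos: [0.5358, 0.1271, 0.0578]
eef_rot: [-0.0, 0.999, -0.042, 0.012]
wrist_force: [-0.1, 0.5, -0.2]
opening: 0.3
```

drive_tool:
  deltas:
    - [[0,0,0],0]
    - [[0,0,0],0]
    - [[0,0,0],0]
    - [[0,0,0],0]
    - [[0,0,0],0]
  gripper: 0.0

```text
time_s: 4.6
eef_pos: [0.5357, 0.1283, 0.0577]
eef_rot: [-0.001, 0.999, -0.041, 0.012]
wrist_force: [0.8, 1.5, -1.2]
opening: 0.098
```

Run:
```python
import numpy as np
a=np.arange(0,2.01,.1);y=-155*np.cos(a);z=155*np.sin(a)
for i in range(20): print(round(a[i+1],1),'dy %.1f dx %.1f dz %.1f  | tcp y %.1f z %.1f'%((y[i+1]-y[i])*.998,(y[i+1]-y[i])*.06,z[i+1]-z[i],128.3+(y[i+1]+155),57.7+z[i+1]))
```

```text
0.1 dy 0.8 dx 0.0 dz 15.5  | tcp y 129.1 z 73.2
0.2 dy 2.3 dx 0.1 dz 15.3  | tcp y 131.4 z 88.5
0.3 dy 3.8 dx 0.2 dz 15.0  | tcp y 135.2 z 103.5
0.4 dy 5.3 dx 0.3 dz 14.6  | tcp y 140.5 z 118.1
0.5 dy 6.7 dx 0.4 dz 14.0  | tcp y 147.3 z 132.0
0.6 dy 8.1 dx 0.5 dz 13.2  | tcp y 155.4 z 145.2
0.7 dy 9.4 dx 0.6 dz 12.3  | tcp y 164.7 z 157.6
0.8 dy 10.5 dx 0.6 dz 11.3  | tcp y 175.3 z 168.9
0.9 dy 11.6 dx 0.7 dz 10.2  | tcp y 187.0 z 179.1
1.0 dy 12.6 dx 0.8 dz 9.0  | tcp y 199.6 z 188.1
1.1 dy 13.4 dx 0.8 dz 7.7  | tcp y 213.0 z 195.8
1.2 dy 14.1 dx 0.8 dz 6.3  | tcp y 227.1 z 202.2
1.3 dy 14.7 dx 0.9 dz 4.9  | tcp y 241.8 z 207.1
1.4 dy 15.1 dx 0.9 dz 3.4  | tcp y 257.0 z 210.4
1.5 dy 15.3 dx 0.9 dz 1.9  | tcp y 272.3 z 212.3
1.6 dy 15.5 dx 0.9 dz 0.3  | tcp y 287.8 z 212.6
1.7 dy 15.4 dx 0.9 dz -1.2  | tcp y 303.3 z 211.4
1.8 dy 15.2 dx 0.9 dz -2.8  | tcp y 318.5 z 208.6
1.9 dy 14.9 dx 0.9 dz -4.3  | tcp y 333.4 z 204.4
2.0 dy 14.4 dx 0.9 dz -5.7  | tcp y 347.8 z 198.6
```

drive_tool:
  deltas:
    - [[0,0.001,0.015],0]
    - [[0,0.002,0.015],0]
    - [[0,0.004,0.015],0]
    - [[0,0.005,0.015],0]

```text
time_s: 5.0
eef_pos: [0.5363, 0.1403, 0.1194]
eef_rot: [-0.001, 0.999, -0.041, 0.013]
wrist_force: [5.2, 8.4, -7.0]
opening: 0.089
```

drive_tool:
  deltas:
    - [[0,0.007,0.014],0]
    - [[0,0.008,0.013],0]
    - [[0.001,0.009,0.012],0]
    - [[0.001,0.0105,0.011],0]
    - [[0.001,0.0115,0.01],0]

```text
time_s: 5.5
eef_pos: [0.5394, 0.1891, 0.185]
eef_rot: [-0.002, 0.999, -0.042, 0.013]
wrist_force: [2.7, 3.0, -7.1]
opening: 0.095
```

drive_tool:
  deltas:
    - [[0.0005,0.011,0.003],0]
    - [[0.001,0.013,0.0075],0]
    - [[0.001,0.014,0.006],0]
    - [[0.001,0.0145,0.005],0]
    - [[0.001,0.015,0.003],0]

```text
time_s: 6.0
eef_pos: [0.5436, 0.2567, 0.2163]
eef_rot: [0.004, 0.999, -0.042, 0.013]
wrist_force: [-0.6, -3.5, 3.3]
opening: 0.09
```

drive_tool:
  deltas:
    - [[0.001,0.015,-0.001],0]
    - [[0.001,0.0155,-0.002],0]
    - [[0.001,0.0155,-0.003],0]
    - [[0.001,0.015,-0.004],0]
    - [[0.001,0.015,-0.005],0]

```text
time_s: 6.5
eef_pos: [0.5491, 0.3419, 0.206]
eef_rot: [0.003, 0.999, -0.041, 0.015]
wrist_force: [-0.6, -2.1, -2.9]
opening: 0.088
```

Run:
```python
from h import *
o=get_obs();print(o['eef_pos'],o['eef_rot'],o['wrist_force'],o['opening'])
a=snap('wrist','w4.png');b=snap('side','s4.png');crop(b,230,60,400,210,4,'s4c.png')
```

```text
[0.54914197 0.34186698 0.20599381] [ 0.00271205  0.99905301 -0.04074208  0.01502685] [-0.57018091 -2.11776863 -2.87809973] 0.0883843122339285
```

View pics/s4c.png

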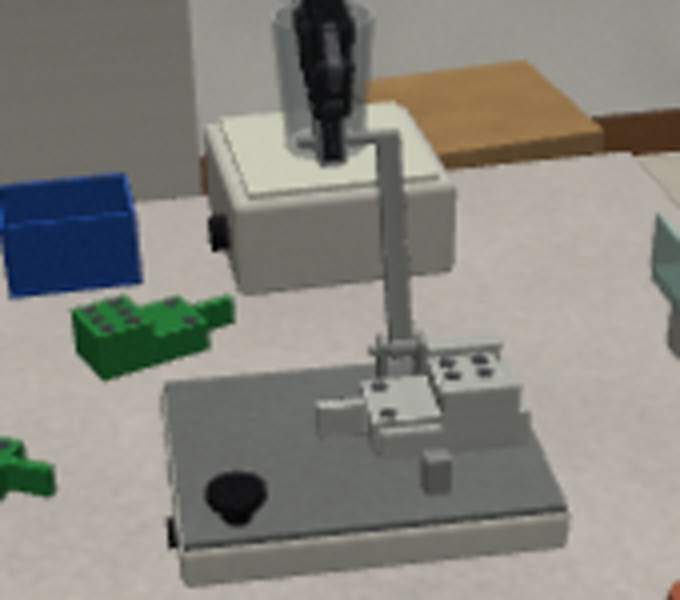

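View pics/w4.png

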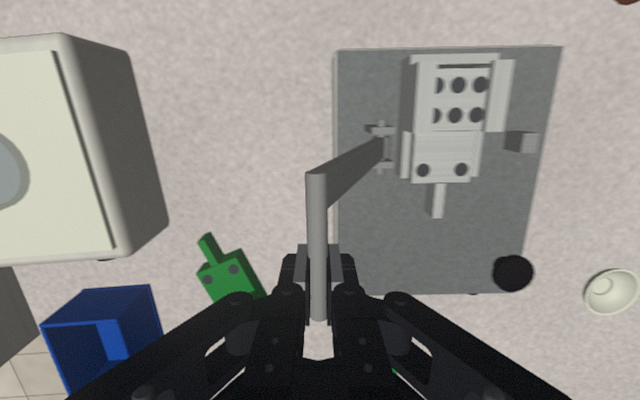

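The side view shows the bar past upright near its stop (rod at about crop (330,145)). The wrist view agrees. I'll nudge it onto the stop, release it and rise.

drive_tool:
  deltas:
    - [[0,0.006,-0.003],0]
    - [[0,0,0],0]

```text
time_s: 6.8
eef_pos: [0.5496, 0.3472, 0.2037]
eef_rot: [0.005, 0.999, -0.04, 0.015]
wrist_force: [-3.0, -2.8, 4.8]
opening: 0.089
```

drive_tool:
  deltas:
    - [[0,0,0],0]
    - [[0,0,0],0]
    - [[0,0,0],0]
    - [[0,0,0.02],0]
    - [[0,0,0.035],0]
    - [[-0.02,-0.03,0.02],0]
    - [[-0.03,-0.03,0],0]
    - [[-0.03,-0.03,0],0]
    - [[-0.03,-0.03,0],0]
    - [[0,0,0],0]
  gripper: 0.4

```text
time_s: 7.8
eef_pos: [0.434, 0.2237, 0.2743]
eef_rot: [0.005, 0.999, -0.042, 0.012]
wrist_force: [0.4, 0.5, 0.4]
opening: 0.397
```

Run:
```python
from h import *
import pickle
o=get_obs();print(o['eef_pos'],o['eef_rot'],o['wrist_force'],o['opening'])
a=snap('wrist','w5.png');pickle.dump(a,open('w5.pkl','wb'));b=snap('side','s5.png');crop(b,230,60,400,210,4,'s5c.png')
```

```text
[0.43403566 0.22369397 0.27429794] [ 0.00454887  0.99904578 -0.04185359  0.01162429] [0.39698225 0.45998451 0.35392059] 0.39722499261015565
```

View pics/s5c.png

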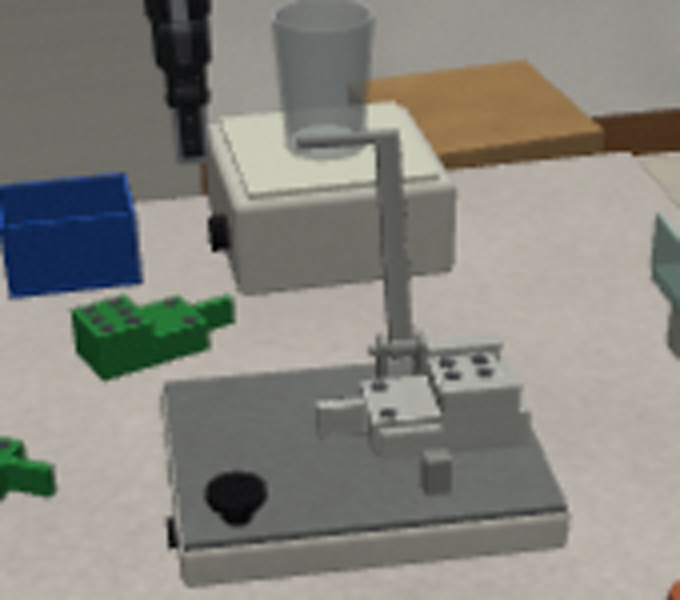

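View pics/w5.png

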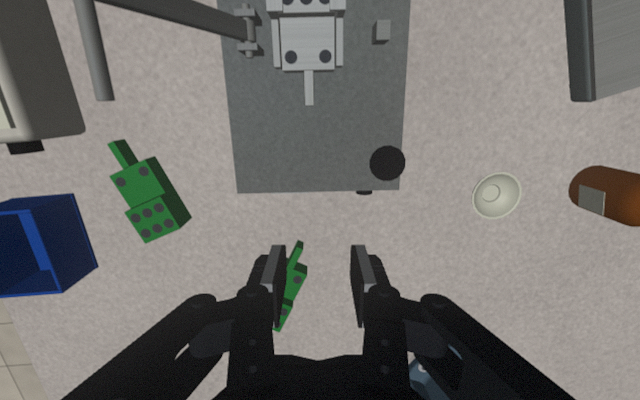

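Run:
```python
from m import *
c=pickle.load(open('w5.pkl','rb'))
crop(c,270,0,420,200,3,'w5c.png')
print('tab end',ray(c,[(304.5,104.5),(313.5,104.5),(309,72)],.073).round(4).tolist())
print('deck',ray(c,[(238,193),(400,190)],.045).round(4).tolist())
print('stop',ray(c,[(387,163)],.06).round(4).tolist())
```

```text
tab end [[0.5116, 0.2294, 0.073], [0.5108, 0.2195, 0.073], [0.5441, 0.2214, 0.073]]
deck [[0.4102, 0.3264, 0.045], [0.3961, 0.1176, 0.045]]
stop [[0.4361, 0.1372, 0.06]]
```

View pics/w5c.png

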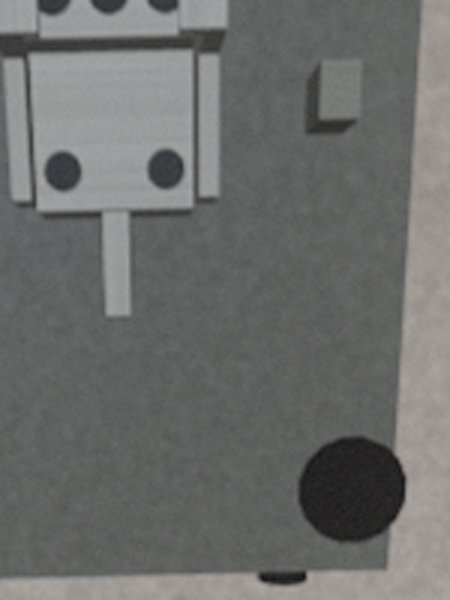

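drive_tool:
  deltas:
    - [[0.045,0,-0.01],0.02]
    - [[0.045,0,-0.02],0]
    - [[0,0,-0.045],0]
    - [[0,0,-0.045],0]
    - [[0,0,-0.04],0]
    - [[0,0,0],0]

```text
time_s: 8.5
eef_pos: [0.5386, 0.2302, 0.1128]
eef_rot: [0.001, 0.999, -0.031, 0.02]
wrist_force: [-0.6, -0.6, -0.3]
opening: 0.401
```

Run:
```python
from m import *
o=get_obs();print(o['eef_pos'],o['eef_rot'])
c=snap('wrist','w6.png');pickle.dump(c,open('w6.pkl','wb'))
```

```text
[0.53861031 0.23024135 0.11284824] [ 5.55812149e-04  9.99325269e-01 -3.08592314e-02  1.99099261e-02]
```

View pics/w6.png

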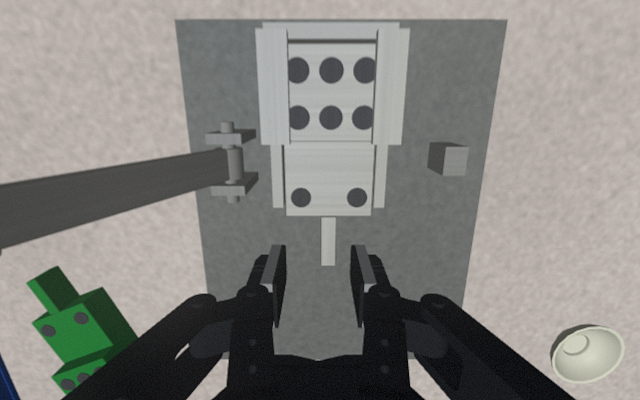

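Run:
```python
from m import *
c=pickle.load(open('w6.pkl','rb'))
print('tab',ray(c,[(328.5,265),(328,220)],.073).round(4).tolist())
print('block front corners',ray(c,[(287,216),(371,215)],.072).round(4).tolist())
```

```text
tab [[0.5107, 0.2238, 0.073], [0.5437, 0.2224, 0.073]]
block front corners [[0.5478, 0.2492, 0.072], [0.545, 0.194, 0.072]]
```

drive_tool:
  deltas:
    - [[-0.006,-0.0035,0],0]
    - [[-0.006,-0.0035,-0.01],0]
    - [[-0.001,0,-0.012],0]
    - [[-0.001,0,-0.012],0]
    - [[-0.001,0,-0.012],0]
    - [[0,0,-0.006],0]
    - [[0,0,0],0]

```text
time_s: 9.25
eef_pos: [0.5307, 0.2254, 0.0691]
eef_rot: [-0.002, 0.999, -0.03, 0.03]
wrist_force: [0.4, 0.6, 0.2]
opening: 0.398
```

drive_tool:
  deltas:
    - [[0,0,0.01],0]
    - [[0,0,0.01],0]
    - [[0,0,0.01],0]
    - [[0,0,0.01],0]
    - [[0,0,0],0]

```text
time_s: 9.75
eef_pos: [0.5322, 0.2258, 0.1147]
eef_rot: [-0.002, 0.999, -0.03, 0.031]
wrist_force: [0.2, -0.2, -0.4]
opening: 0.399
```

drive_tool:
  deltas:
    - [[0,0,0.04],0]
    - [[0,0,0.04],0]
    - [[0,0,0],0]

```text
time_s: 10.05
eef_pos: [0.5314, 0.2256, 0.1977]
eef_rot: [-0.002, 0.999, -0.03, 0.031]
wrist_force: [0.2, 0.5, 0.5]
opening: 0.401
```

drive_tool:
  deltas:
    - [[-0.04,0,0],0]
    - [[-0.04,0,0],0]
    - [[0,0,0],0]

```text
time_s: 10.35
eef_pos: [0.4494, 0.225, 0.1968]
eef_rot: [-0.002, 0.999, -0.031, 0.031]
wrist_force: [0.3, -0.4, -0.1]
opening: 0.401
```

drive_tool:
  deltas:
    - [[0.04,0,0],0]
    - [[0.04,0,0],0]
    - [[0,0,0],0]

```text
time_s: 10.65
eef_pos: [0.53, 0.2253, 0.1958]
eef_rot: [-0.002, 0.999, -0.03, 0.031]
wrist_force: [-1.0, 0.2, 0.3]
opening: 0.397
```

drive_tool:
  deltas:
    - [[0,0,-0.04],0]
    - [[0,0,-0.04],0]
    - [[0,0,0],0]

```text
time_s: 10.95
eef_pos: [0.5315, 0.2251, 0.1141]
eef_rot: [-0.003, 0.999, -0.03, 0.032]
wrist_force: [-1.4, -0.9, -0.8]
opening: 0.402
```

Run:
```python
from m import *
o=get_obs();print(o['eef_pos'],o['eef_rot'],o['q'],o['joint_efforts'])
```

```text
[0.53148477 0.22508522 0.11405342] [-0.00255166  0.99901833 -0.03041157  0.03210909] [ 0.20055038  0.27846618  1.74620799 -0.01119526  1.05325141  1.83743987] [-5.08882608e-01 -4.67070723e+01 -3.35971212e+01 -5.94642246e-02
 -1.40957616e+00  7.96381733e-03]
```

drive_tool:
  deltas:
    - [[-0.004,-0.002,-0.035],0]
    - [[-0.001,0,-0.026],0]
    - [[0,0,0],0]

```text
time_s: 11.25
eef_pos: [0.5278, 0.2236, 0.0553]
eef_rot: [-0.003, 0.999, -0.03, 0.034]
wrist_force: [-0.2, -0.2, 0.7]
opening: 0.401
```

drive_tool:
  deltas:
    - [[0,0,-0.006],0]
    - [[0,0,0],0]

```text
time_s: 11.45
eef_pos: [0.5296, 0.2241, 0.0524]
eef_rot: [-0.003, 0.999, -0.03, 0.035]
wrist_force: [-0.6, -0.3, 0.1]
opening: 0.403
```

drive_tool:
  deltas:
    - [[0,0,0],0]
    - [[0,0,0],0]
    - [[0,0,0],0]
    - [[0,0,0],0]
    - [[0,0,0],0]
    - [[0,0,0],0]
  gripper: 0.0

```text
time_s: 12.05
eef_pos: [0.5311, 0.2246, 0.0562]
eef_rot: [-0.004, 0.999, -0.03, 0.037]
wrist_force: [0.9, -0.5, -2.6]
opening: 0.099
```

Run:
```python
from m import *
o=get_obs();print(o['eef_pos'],o['eef_rot'],o['wrist_force'])
c=snap('wrist','w7.png');pickle.dump(c,open('w7.pkl','wb'))
```

```text
[0.53114606 0.22456255 0.05615896] [-0.00377684  0.99885083 -0.0300788   0.03712174] [ 0.86477137 -0.49504672 -2.62139637]
```

View pics/w7.png

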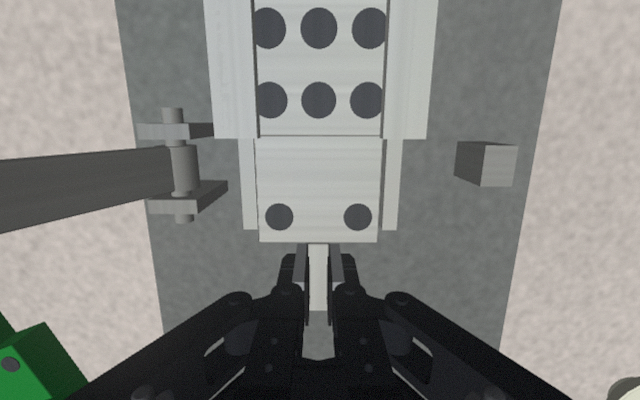

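Run:
```python
from m import *
c=pickle.load(open('w7.pkl','rb')); print(c['eye'])
for z in (.070,.072,.074,.076,.078):
  a=ray(c,[(259.5,242.5),(378,242)],z); b=ray(c,[(256.5,137),(383.5,137)],z)
  print(z,a.round(4).tolist(),np.linalg.norm(a[0]-a[1]),np.linalg.norm(b[0]-b[1]))
snap('side','s7.png'); 
b=camera('side'); crop(b,260,120,380,210,6,'s7c.png')
```

```text
[0.60160544 0.21804007 0.20487601]
0.07 [[0.5463, 0.2508, 0.07], [0.5433, 0.194, 0.07]] 0.05690634588447452 0.05573995722524602
0.072 [[0.5471, 0.2504, 0.072], [0.5442, 0.1944, 0.072]] 0.056062513919815 0.05491342097723415
0.074 [[0.5479, 0.2499, 0.074], [0.5451, 0.1947, 0.074]] 0.05521868195515542 0.054086884729222316
0.076 [[0.5487, 0.2494, 0.076], [0.5459, 0.1951, 0.076]] 0.054374849990495876 0.05326034848121044
0.078 [[0.5496, 0.2489, 0.078], [0.5468, 0.1954, 0.078]] 0.053531018025836326 0.05243381223319859
```

View pics/s7c.png

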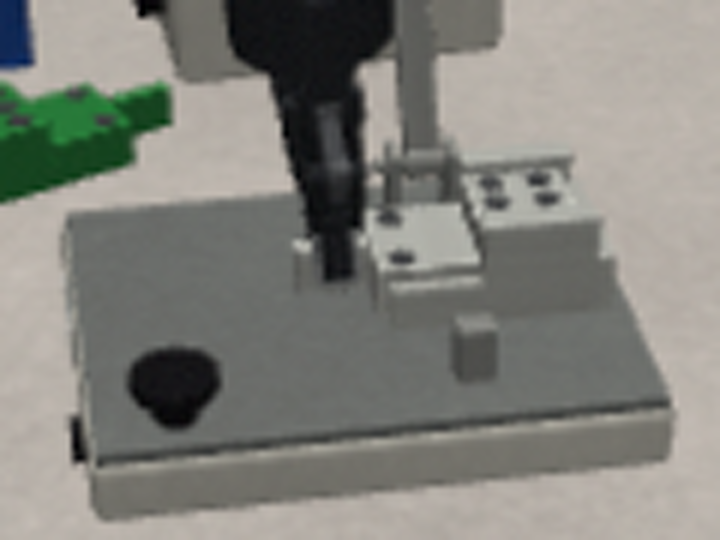

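drive_tool:
  deltas:
    - [[-0.012,0.0008,-0.001],0]
    - [[-0.012,0.0008,-0.001],0]

```text
time_s: 12.4
eef_pos: [0.5092, 0.2262, 0.0555]
eef_rot: [-0.004, 0.999, -0.03, 0.04]
wrist_force: [3.5, -0.7, 3.2]
opening: 0.098
```

drive_tool:
  deltas:
    - [[-0.021,0.0013,-0.0005],0]
    - [[-0.021,0.0013,-0.0005],0]
    - [[-0.021,0.0013,-0.0005],0]

```text
time_s: 12.7
eef_pos: [0.4449, 0.2305, 0.0554]
eef_rot: [-0.005, 0.999, -0.031, 0.043]
wrist_force: [2.4, -0.3, 0.9]
opening: 0.098
```

drive_tool:
  deltas:
    - [[-0.021,0.0013,-0.0005],0]
    - [[-0.001,0,0],0]

```text
time_s: 12.9
eef_pos: [0.4196, 0.2322, 0.0557]
eef_rot: [-0.005, 0.999, -0.03, 0.044]
wrist_force: [0.6, 0.3, -2.5]
opening: 0.097
```

Run:
```python
from m import *
o=get_obs();print(o['eef_pos'],o['eef_rot'],o['wrist_force'])
c=snap('wrist','w8.png');pickle.dump(c,open('w8.pkl','wb'))
b=camera('side'); crop(b,260,120,380,210,6,'s8c.png')
```

```text
[0.41955277 0.23222683 0.05567167] [-0.00499151  0.99859555 -0.02972626  0.04357027] [ 0.63275125  0.30035083 -2.5132353 ]
```

View pics/s8c.png

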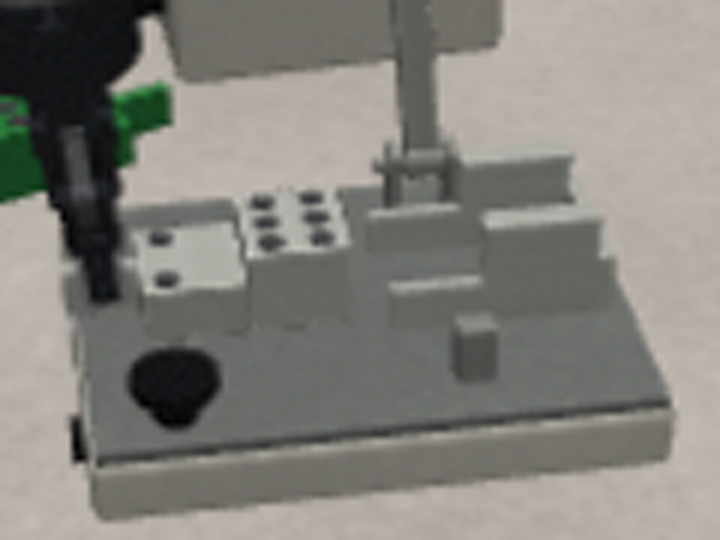

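View pics/w8.png

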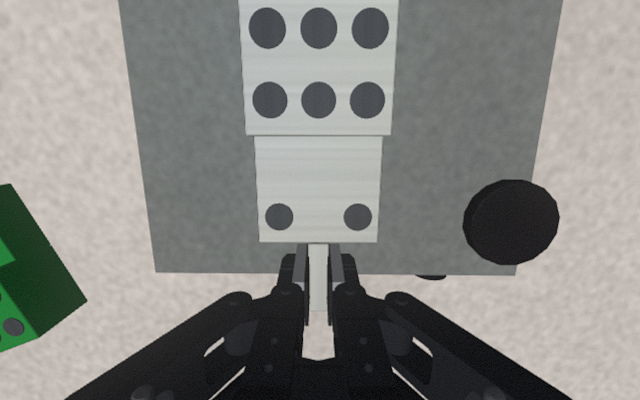

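Run:
```python
from m import *
o=get_obs();print(o['q'].round(4),o['dq'].round(4),o['joint_efforts'].round(3),o['torque'].round(3))
c=pickle.load(open('w8.pkl','rb'))
print('front corners low',ray(c,[(260,242),(379,242)],.072).round(4).tolist())
print('step corners tall',ray(c,[(246,135),(391,135)],.087).round(4).tolist())
```

```text
[ 0.2673  0.1702  2.0303 -0.0206  0.8561  1.9114] [-0.0096  0.0227 -0.0261  0.0016  0.0119 -0.0002] [-5.3400e-01 -3.6223e+01 -2.7947e+01 -3.6700e-01 -1.5270e+00 -3.3000e-02] [-0.016  0.681 -0.093]
front corners low [[0.4356, 0.2577, 0.072], [0.4326, 0.2016, 0.072]]
step corners tall [[0.4857, 0.2548, 0.087], [0.4824, 0.1992, 0.087]]
```

drive_tool:
  deltas:
    - [[0,0,-0.002],0]

```text
time_s: 13.1
eef_pos: [0.4204, 0.2323, 0.0549]
eef_rot: [-0.005, 0.999, -0.03, 0.043]
wrist_force: [-16.9, -4.8, 37.1]
opening: 0.098
```

drive_tool:
  deltas:
    - [[0,0,0],0]
    - [[0,0,0],0]
    - [[0,0,0],0]
  gripper: 0.35

```text
time_s: 13.4
eef_pos: [0.4225, 0.2325, 0.056]
eef_rot: [-0.005, 0.999, -0.03, 0.044]
wrist_force: [0.4, 0.2, -0.0]
opening: 0.351
```

Run:
```python
from m import *
o=get_obs();print(o['eef_pos'],o['eef_rot'].round(4),o['q'].round(4),o['dq'].round(4),o['joint_efforts'].round(3),o['torque'].round(3))
```

```text
[0.42247676 0.23246576 0.05595447] [-0.0052  0.9986 -0.0303  0.044 ] [ 0.2669  0.1721  2.0269 -0.0208  0.8556  1.9113] [-0.003   0.0049 -0.0076  0.0001 -0.001  -0.0015] [ 7.6000e-02 -3.6087e+01 -2.7041e+01 -6.0000e-02 -3.9800e-01  1.0000e-03] [-0.01   0.082 -0.021]
```

drive_tool:
  deltas:
    - [[0,0,0.045],0]
    - [[0,0,0.045],0]
    - [[0.04,-0.003,0],0]
    - [[0.04,-0.003,0],0]
    - [[0,0,0],0]

```text
time_s: 13.9
eef_pos: [0.5055, 0.2259, 0.1512]
eef_rot: [-0.006, 0.998, -0.03, 0.046]
wrist_force: [-0.5, 1.0, -0.3]
opening: 0.349
```

drive_tool:
  deltas:
    - [[0,0,0],0]
    - [[0,0,0],0]
  gripper: 0.9

```text
time_s: 14.1
eef_pos: [0.5052, 0.2254, 0.15]
eef_rot: [-0.005, 0.999, -0.031, 0.044]
wrist_force: [-0.4, -0.6, -0.0]
opening: 0.679
```

Run:
```python
from m import *
o=get_obs();print(o['eef_pos'],o['eef_rot'].round(4),o['opening'])
c=snap('wrist','w9.png');pickle.dump(c,open('w9.pkl','wb'))
c=snap('top','t9.png');pickle.dump(c,open('t9.pkl','wb'));crop(c,215,130,315,255,5,'t9c.png')
```

```text
[0.50517328 0.22542333 0.1499828 ] [-0.0053  0.9985 -0.0309  0.0445] 0.6790600054420153
```

View pics/w9.png

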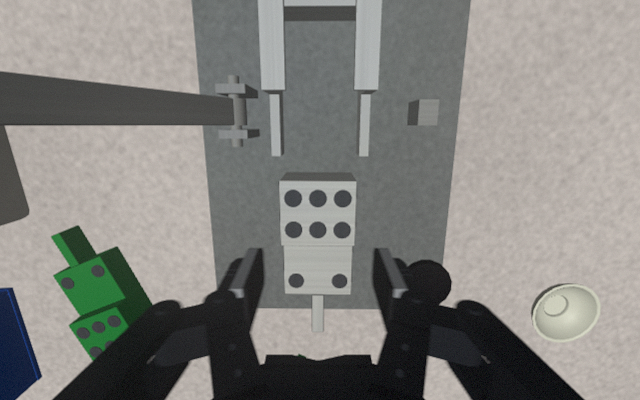

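View pics/t9c.png

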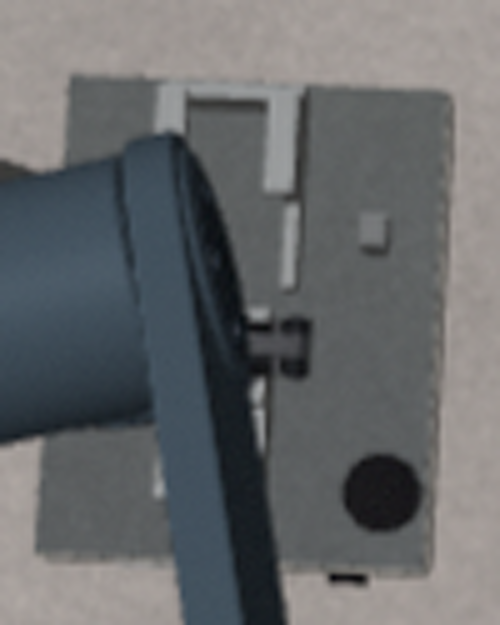

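Run:
```python
from m import *
c=pickle.load(open('w9.pkl','rb'))
crop(c,260,160,380,340,4,'w9c.png')
print(ray(c,[(279.5,181),(356.5,180),(280.5,245),(354.5,245)],.087).round(4).tolist())
print(ray(c,[(284.5,295),(351,294)],.072).round(4).tolist(), ray(c,(318,332),.073).round(4))
```

```text
[[0.5359, 0.2511, 0.087], [0.5334, 0.196, 0.087], [0.487, 0.2548, 0.087], [0.4838, 0.1991, 0.087]]
[[0.4356, 0.2582, 0.072], [0.4336, 0.2021, 0.072]] [[0.399  0.2321 0.073 ]]
```

View pics/w9c.png

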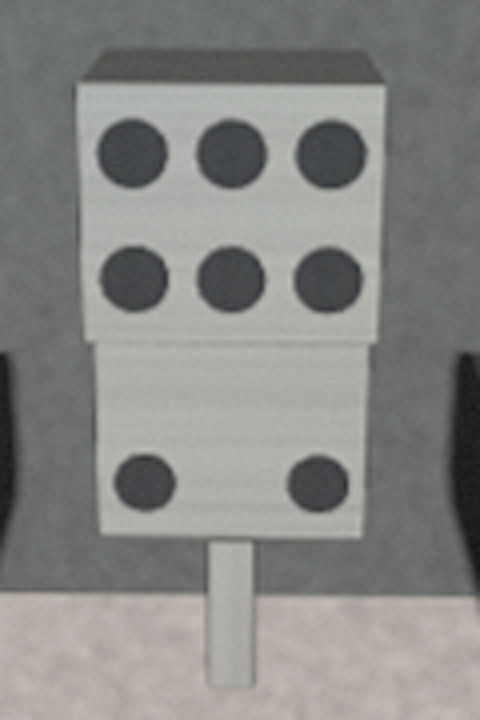

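drive_tool:
  deltas:
    - [[0,0,0],0]
    - [[0,0,0],0]
    - [[0,0,-0.045],0]
    - [[0,0,-0.035],0]
    - [[0,0,-0.01],0]
    - [[0,0,0],0]
  gripper: 0.9

```text
time_s: 14.8
eef_pos: [0.503, 0.2268, 0.0589]
eef_rot: [-0.006, 0.999, -0.029, 0.045]
wrist_force: [-0.4, 0.9, -0.1]
opening: 0.902
```

Run:
```python
from m import *
o=get_obs();print(o['eef_pos'],o['eef_rot'].round(4),o['opening'],o['wrist_force'])
c=snap('wrist','w10.png');pickle.dump(c,open('w10.pkl','wb'))
```

```text
[0.50298676 0.22677125 0.05886804] [-0.0057  0.9985 -0.0294  0.0453] 0.9017687301806465 [-0.35766335  0.91751652 -0.06628002]
```

View pics/w10.png

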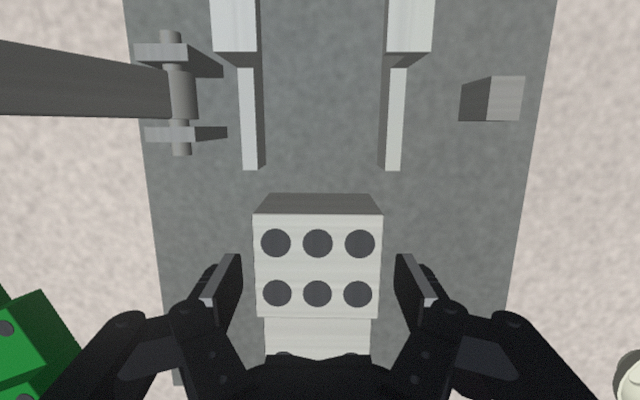

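drive_tool:
  deltas:
    - [[0.002,-0.001,-0.006],0]
    - [[0,0,0],0]

```text
time_s: 15.05
eef_pos: [0.5074, 0.2264, 0.0561]
eef_rot: [-0.006, 0.998, -0.029, 0.048]
wrist_force: [0.1, -0.6, -0.2]
opening: 0.901
```

drive_tool:
  deltas:
    - [[0,0,0],0]
    - [[0,0,0],0]
    - [[0,0,0],0]
    - [[0,0,0],0]
  gripper: 0.4

```text
time_s: 15.45
eef_pos: [0.5094, 0.2269, 0.0592]
eef_rot: [-0.007, 0.998, -0.029, 0.05]
wrist_force: [0.9, -0.7, -3.4]
opening: 0.648
```

Run:
```python
from m import *
o=get_obs();print(o['eef_pos'],o['eef_rot'].round(4),o['opening'],o['wrist_force'],o['torque'])
c=snap('wrist','w11.png');pickle.dump(c,open('w11.pkl','wb'))
```

```text
[0.50939481 0.22692398 0.05923589] [-0.007   0.9983 -0.0293  0.0501] 0.6479870689662047 [ 0.86124416 -0.71095992 -3.42317373] [-0.00399532  0.03171703 -0.01111908]
```

View pics/w11.png

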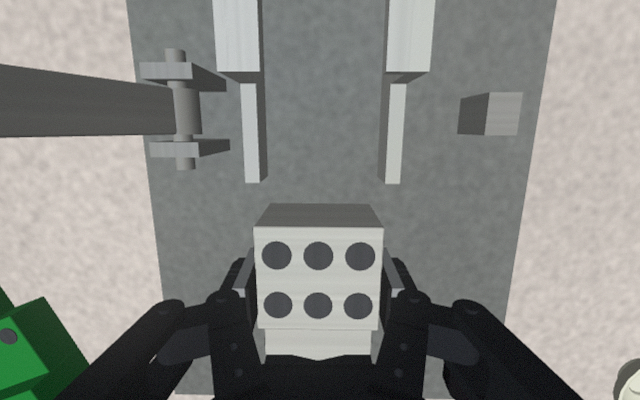

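drive_tool:
  deltas:
    - [[0,0,0.03],0]
    - [[0,0,0.045],0]
    - [[0,0,0.045],0]
    - [[0,0,0],0]

```text
time_s: 15.9
eef_pos: [0.5053, 0.2258, 0.1794]
eef_rot: [-0.006, 0.999, -0.029, 0.046]
wrist_force: [1.0, 0.1, -2.7]
opening: 0.645
```

Run:
```python
from m import *
o=get_obs();print(o['eef_pos'],o['eef_rot'].round(4),o['opening'],o['wrist_force'],o['torque'])
c=snap('wrist','w12.png');pickle.dump(c,open('w12.pkl','wb'))
b=snap('side','s12.png'); crop(b,240,60,400,210,4,'s12c.png')
```

```text
[0.50532089 0.22581406 0.17936247] [-0.0058  0.9985 -0.0294  0.0457] 0.6447501277545671 [ 0.95202968  0.09150626 -2.67908512] [ 0.03264182 -0.08382386 -0.00920732]
```

View pics/s12c.png

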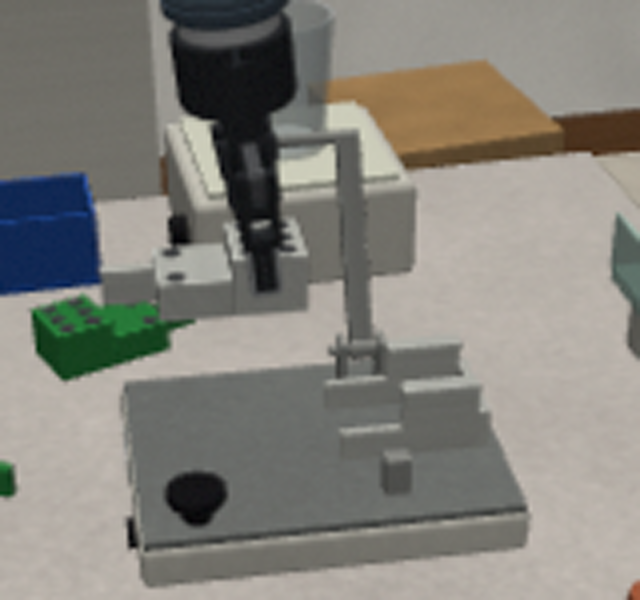

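drive_tool:
  deltas:
    - [[0,-0.04,0],0]
    - [[0,-0.04,0],0]
    - [[0,-0.04,0],0]
    - [[0,-0.04,0],0]
    - [[0,-0.04,0],0]
    - [[0,-0.04,0],0]
    - [[0,-0.04,0],0]
    - [[0,0,0],0]

```text
time_s: 16.8
eef_pos: [0.4878, -0.0619, 0.1549]
eef_rot: [-0.007, 0.999, -0.027, 0.027]
wrist_force: [0.6, 1.9, -2.7]
opening: 0.646
```

Run:
```python
from m import *
o=get_obs();print(o['eef_pos'],o['eef_rot'].round(4),o['opening'],o['wrist_force'],o['torque'])
c=snap('wrist','w13.png');pickle.dump(c,open('w13.pkl','wb'))
```

```text
[ 0.48781043 -0.06193665  0.15487055] [-0.0068  0.9993 -0.0271  0.0265] 0.6458380166043591 [ 0.5984663   1.91801515 -2.68881748] [ 0.05356919 -0.0071505   0.08814985]
```

View pics/w13.png

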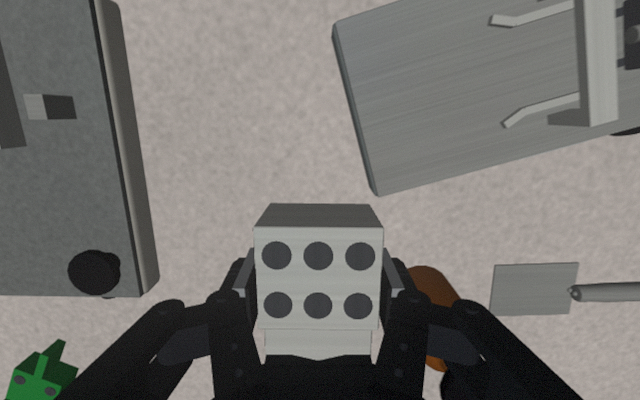

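Run:
```python
from m import *
c=pickle.load(open('w13.pkl','rb'))
crop(c,320,0,640,210,2.5,'w13c.png')
w=ray(c,[(334,26),(378,195)],.045);print(w.round(4).tolist(),np.linalg.norm(w[0]-w[1]),np.arctan2(*(w[0]-w[1])[[1,0]])-np.pi/2)
t0=cs['top'];print('bottle a base', ray(t0,[(404,254)],.0).round(3),ray(t0,[(410,253)],.135).round(3))
```

```text
[[0.6245, -0.0809, 0.045], [0.4892, -0.1142, 0.045]] 0.13936495221777895 -1.3292751855391756
bottle a base [[ 0.363 -0.167  0.   ]] [[ 0.366 -0.154  0.135]]
```

View pics/w13c.png

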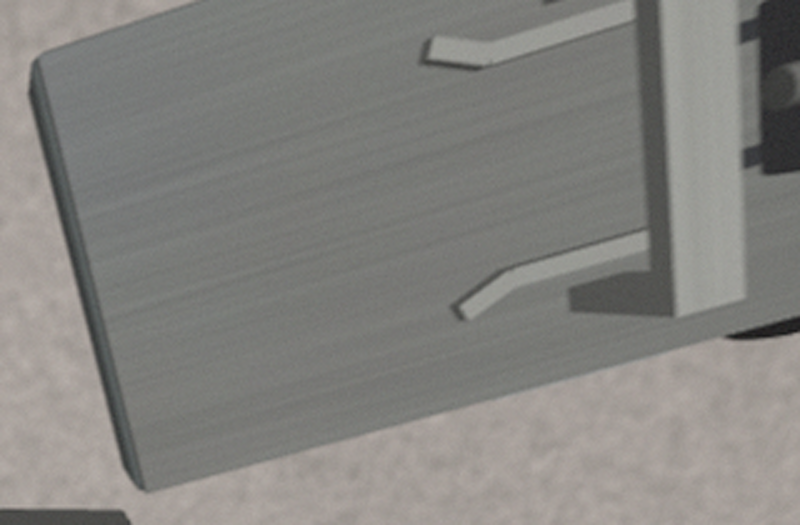

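Run:
```python
from m import *
c=pickle.load(open('w13.pkl','rb'))
P=np.array([(487,64),(515,268)])/2.5+[320,0]
g=ray(c,P,.051);print('bend',g.round(4).tolist(),np.linalg.norm(g[0]-g[1]))
br=ray(c,np.array([(675,316),(745,298)])/2.5+[320,0],.086);print('bridge',br.round(4).tolist(),np.linalg.norm(br[0]-br[1]))
w=ray(c,[(334,26),(378,195)],.045)
tip=ray(c,np.array([(427,62),(455,308)])/2.5+[320,0],.051);print('tips',tip.round(4).tolist(),np.linalg.norm(tip[0]-tip[1]))
B=[(0,30),(0,-30),(20,-50),(38,-50),(-127,72),(-127,-72)]
p,th,r=fit(np.array(B)/1000,np.r_[g,br,w]);print(p,th,r.round(1).tolist())
t=cs['top']
tp=np.array([(420,138),(458,135),(478,362),(518,352)])/6+[359.6,124.6]
print('bridge top cam',ray(t,tp,.086).round(4).tolist())
for q in [(20,50,86),(38,50,86),(20,-50,86),(38,-50,86)]: print(tf(p,th,q).round(4))
```

```text
bend [[0.6156, -0.2138, 0.051], [0.5569, -0.2295, 0.051]] 0.06071744231365938
bridge [[0.5424, -0.2523, 0.086], [0.5462, -0.2703, 0.086]] 0.01836823939548642
tips [[0.6171, -0.1962, 0.051], [0.5456, -0.2121, 0.051]] 0.07329409304442855
[ 0.58634421 -0.22136115] -1.334551220014738 [[0.1, 0.6], [-0.2, -1.1], [0.0, 0.2], [-0.4, -0.3], [-2.1, 0.2], [2.6, 0.5]]
bridge top cam [[0.6415, -0.2292, 0.086], [0.6426, -0.2459, 0.086], [0.5411, -0.2492, 0.086], [0.5452, -0.2668, 0.086]]
[[ 0.6396 -0.2291  0.086 ]]
[[ 0.6438 -0.2466  0.086 ]]
[[ 0.5424 -0.2525  0.086 ]]
[[ 0.5466 -0.27    0.086 ]]
```

Run:
```python
from m import *
c=pickle.load(open('w11.pkl','rb'))
for z in (.087,.089):
  a=ray(c,[(254,226),(383,226)],z); b=ray(c,[(258.5,328),(378.5,329)],z)
  print(z,a.round(4).tolist(),b.round(4).tolist(),np.linalg.norm(a[0]-a[1]))
```

```text
0.087 [[0.5368, 0.2514, 0.087], [0.5339, 0.1964, 0.087]] [[0.4871, 0.2546, 0.087], [0.484, 0.199, 0.087]] 0.05508461374677668
0.089 [[0.5375, 0.2509, 0.089], [0.5346, 0.1968, 0.089]] [[0.4885, 0.2541, 0.089], [0.4855, 0.1993, 0.089]] 0.054187083174341455
```

drive_tool:
  deltas:
    - [[0.035,0,0.025],0]
    - [[0.035,0,0.02],0]
    - [[0,-0.005,0],0.144]
    - [[0,-0.005,0],0.144]
    - [[0,-0.005,0],0.144]
    - [[0,-0.005,0],0.144]
    - [[0,-0.005,0],0.144]
    - [[0,-0.005,0],0.144]

```text
time_s: 17.65
eef_pos: [0.5479, -0.0758, 0.1819]
eef_rot: [-0.022, 0.913, 0.408, 0.004]
wrist_force: [-1.1, 0.6, -2.8]
opening: 0.643
```

drive_tool:
  deltas:
    - [[0,-0.005,0],0.1]
    - [[0,-0.005,0],0.1]
    - [[0,-0.005,0],0.1]
    - [[0,-0.005,0],0.1]
    - [[0,0,0],0]

```text
time_s: 18.15
eef_pos: [0.5428, -0.0869, 0.1716]
eef_rot: [-0.031, 0.806, 0.592, -0.006]
wrist_force: [-0.0, -0.5, -3.3]
opening: 0.644
```

```bash
cat >> h.py <<'E'
def tilt(o=None):
    o=o or get_obs(); w,x,y,z=o['eef_rot']; M=R.from_quat([x,y,z,w]).as_matrix()
    ty=np.arctan2(M[1,1],M[0,1]); zd=M[:,2]
    cam=np.array([np.cos(ty+np.pi/2),np.sin(ty+np.pi/2)]);yy=np.array([np.cos(ty),np.sin(ty)])
    print('pos',o['eef_pos'].round(4),'ty',round(ty,4),'pitch(z.cam)',(zd[:2]@cam).round(4),'roll(z.y)',(zd[:2]@yy).round(4),'F',o['wrist_force'].round(1),'T',o['torque'].round(2),'op',round(o['opening'],3),'t',o['time_s'])
E
python3 -c "
from h import *
tilt(); print(get_obs()['q'].round(3))"
```

```text
pos [ 0.5428 -0.0869  0.1716] ty -0.3031 pitch(z.cam) 0.026 roll(z.y) -0.0566 F [-0.  -0.5 -3.3] T [ 0.01 -0.1  -0.01] op 0.644 t 18.15
[-0.387  0.223  1.685  0.022  1.292 -0.09 ]
```

drive_tool:
  deltas:
    - [[0.002,-0.005,0.003],0.09]
    - [[0.002,-0.005,0.003],0.09]
    - [[0.002,-0.005,0.003],0.09]

```text
time_s: 18.45
eef_pos: [0.546, -0.0967, 0.1758]
eef_rot: [-0.034, 0.717, 0.696, -0.012]
wrist_force: [-0.8, 0.1, -2.6]
opening: 0.644
```

```bash
python3 -c "
from h import *
tilt(); print(get_obs()['q'].round(3))"
```

```text
pos [ 0.546  -0.0967  0.1758] ty -0.0297 pitch(z.cam) 0.0297 roll(z.y) -0.066 F [-0.8  0.1 -2.6] T [ 0.02 -0.1  -0.02] op 0.644 t 18.45
[-0.392  0.24   1.655  0.005  1.318 -0.362]
```

drive_tool:
  deltas:
    - [[0,0,0],0]
    - [[0,0,0],0]
    - [[0,0,0],0]

```text
time_s: 18.75
eef_pos: [0.5449, -0.0936, 0.1733]
eef_rot: [-0.036, 0.72, 0.693, -0.013]
wrist_force: [-0.4, -0.5, -3.4]
opening: 0.643
```

```bash
python3 -c "
from h import *
tilt(); print(get_obs()['q'].round(3))"
```

```text
pos [ 0.5449 -0.0936  0.1733] ty -0.0359 pitch(z.cam) 0.0317 roll(z.y) -0.0699 F [-0.4 -0.5 -3.4] T [ 0.07 -0.11 -0.09] op 0.643 t 18.75
[-0.388  0.242  1.658  0.006  1.318 -0.353]
```

drive_tool:
  deltas:
    - [[0,0,0],0]
    - [[0,0,0],0]
    - [[0,0,0],0]
    - [[0,0,0],0]
    - [[0,0,0],0]

```text
time_s: 19.25
eef_pos: [0.5443, -0.0926, 0.1726]
eef_rot: [-0.037, 0.721, 0.692, -0.013]
wrist_force: [0.2, -0.5, -3.3]
opening: 0.647
```

```bash
python3 -c "
from h import *
tilt(); o=get_obs();print(o['q'].round(4),o['joint_efforts'].round(2),o['dq'].round(4))"
```

```text
pos [ 0.5443 -0.0926  0.1726] ty -0.0396 pitch(z.cam) 0.0322 roll(z.y) -0.071 F [ 0.2 -0.5 -3.3] T [ 0.09 -0.07 -0.01] op 0.647 t 19.25
[-0.3871  0.2422  1.66    0.0063  1.3172 -0.3482] [ 4.000e-02 -4.710e+01 -3.433e+01 -2.000e-02  4.300e-01  1.000e-02] [-0.0005 -0.0007 -0.0001 -0.0011 -0.0007  0.0008]
```

drive_tool:
  deltas:
    - [[0.01,-0.02,0.005],0.14]
    - [[0.01,-0.02,0.005],0.14]
    - [[0,0,0],0]
    - [[0,0,0],0]

```text
time_s: 19.65
eef_pos: [0.5644, -0.1332, 0.1828]
eef_rot: [-0.035, 0.614, 0.788, -0.018]
wrist_force: [0.5, 0.1, -2.7]
opening: 0.641
```

```bash
python3 -c "
from h import *
tilt(); o=get_obs();print(o['q'].round(4))
b=snap('side','s14.png'); crop(b,280,60,440,340,2.1,'s14c.png'); t=snap('top','t14.png')"
```

```text
pos [ 0.5644 -0.1332  0.1828] ty 0.2486 pitch(z.cam) 0.0328 roll(z.y) -0.0719 F [ 0.5  0.1 -2.7] T [ 0.04 -0.04  0.04] op 0.641 t 19.65
[-0.4256  0.2929  1.5747 -0.0197  1.3508 -0.668 ]
```

View pics/s14.png

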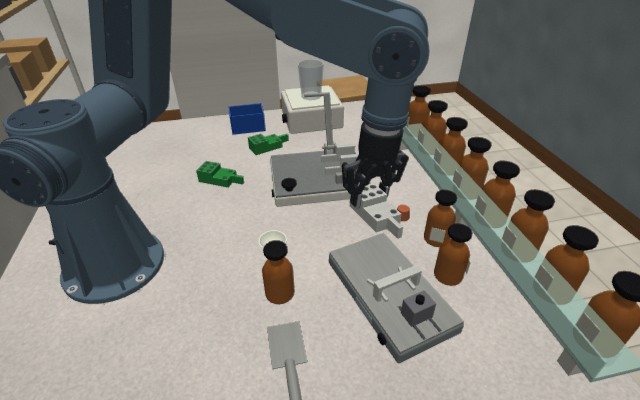

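View pics/t14.png

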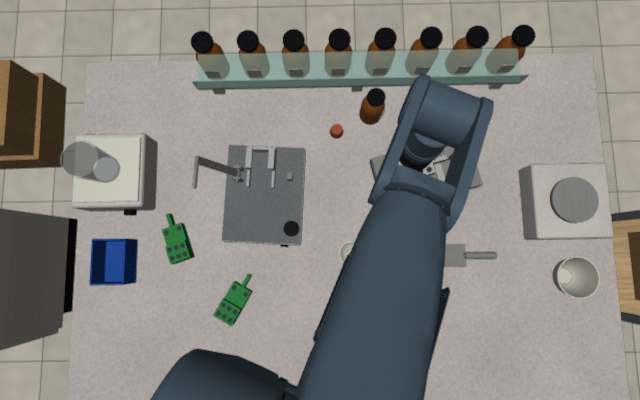

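drive_tool:
  deltas:
    - [[-0.003,0.005,-0.035],0]
    - [[0,0,-0.04],0]
    - [[0,0,-0.03],0]
    - [[0,0,0],0]

```text
time_s: 20.15
eef_pos: [0.5607, -0.1255, 0.0767]
eef_rot: [-0.033, 0.615, 0.787, -0.018]
wrist_force: [-0.5, 0.3, -4.0]
opening: 0.647
```

```bash
python3 -c "
from m import *
tilt(); o=get_obs();print(o['q'].round(4))
b=snap('side','s15.png'); pickle.dump(b,open('s15.pkl','wb'));crop(b,320,180,480,370,4,'s15c.png'); t=snap('wrist','w15.png');pickle.dump(t,open('w15.pkl','wb'))"
```

```text
pos [ 0.5607 -0.1255  0.0767] ty 0.2452 pitch(z.cam) 0.0309 roll(z.y) -0.0688 F [-0.5  0.3 -4. ] T [ 0.03  0.03 -0.01] op 0.647 t 20.15
[-0.4165  0.4117  1.6558 -0.0196  1.1476 -0.6519]
```

View pics/s15c.png

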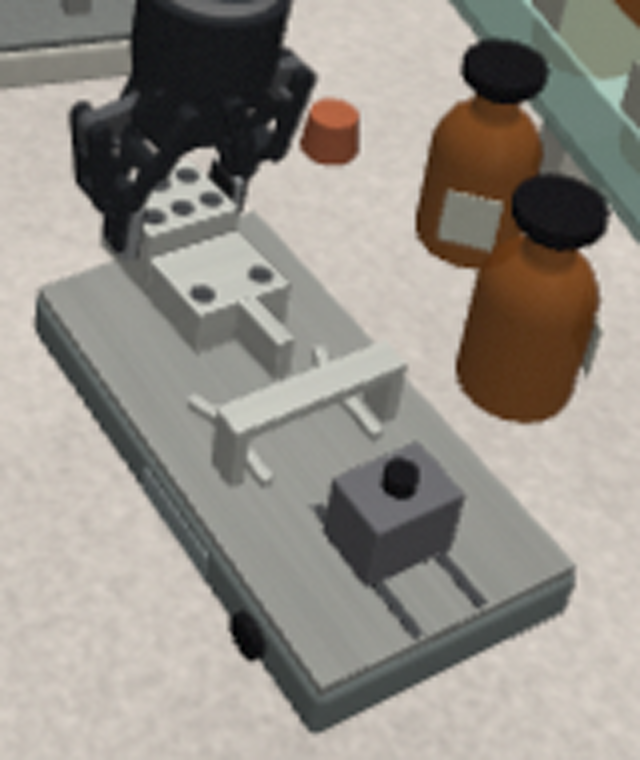

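View pics/w15.png

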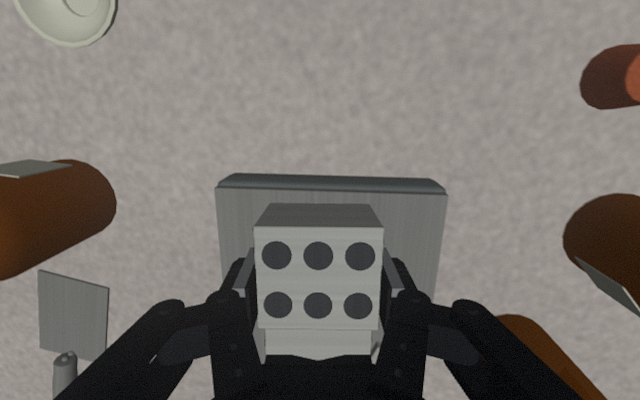

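Run:
```python
from m import *
c=pickle.load(open('w15.pkl','rb'))
w=ray(c,[(216,189),(447,194)],.045);print(w.round(4).tolist(),np.linalg.norm(w[0]-w[1]))
wl=ray(c,[(221,255),(442,250)],.045);print(wl.round(4).tolist())
m=w.mean(0)
bl=ray(c,[(254.5,226),(382.5,226),(258.5,328),(378.5,329)],.107);print(bl.round(4).tolist())
yaw=-1.335; ax=np.array([np.cos(yaw),np.sin(yaw)]);ay=np.array([-ax[1],ax[0]])
p=np.array([.5855,-.2205])
for n,a in (('bed',w),('bedside',wl),('blk',bl)): print(n,[((q[:2]-p)@ax*1000,(q[:2]-p)@ay*1000) for q in a])
# side: tab end top, bridge
s=pickle.load(open('s15.pkl','rb'))
```

```text
[[0.4892, -0.1158, 0.045], [0.6273, -0.0818, 0.045]] 0.14227928478348248
[[0.4992, -0.161, 0.045], [0.6377, -0.1175, 0.045]]
[[0.5291, -0.1042, 0.107], [0.5808, -0.0898, 0.107], [0.5405, -0.1553, 0.107], [0.5946, -0.1391, 0.107]]
bed [(np.float64(-124.35218129000819), np.float64(-69.19972390017362)), (np.float64(-125.13037225717574), np.float64(73.07743272490771))]
bedside [(np.float64(-78.02790676264893), np.float64(-70.02868272455177)), (np.float64(-87.97039513277318), np.float64(74.87119880795314))]
blk [(np.float64(-126.24625768351963), np.float64(-27.63348030888814)), (np.float64(-128.20516168106067), np.float64(26.020043575862058)), (np.float64(-73.88746346011175), np.float64(-28.511133165387296)), (np.float64(-77.03654778366241), np.float64(27.846908804985492))]
```

drive_tool:
  deltas:
    - [[0.003,-0.0085,-0.008],0]
    - [[0,0,-0.004],0]
    - [[0,0,0],0]

```text
time_s: 20.55
eef_pos: [0.5694, -0.1352, 0.0734]
eef_rot: [-0.028, 0.616, 0.787, -0.015]
wrist_force: [-2.3, 3.8, -5.2]
opening: 0.643
```

```bash
python3 -c "
from m import *
tilt()"
```

```text
pos [ 0.5694 -0.1352  0.0734] ty 0.2446 pitch(z.cam) 0.0261 roll(z.y) -0.0585 F [-2.3  3.8 -5.2] T [ 0.79  0.16 -0.11] op 0.643 t 20.55
```

```bash
python3 -c "
from m import *
b=snap('side','s16.png'); pickle.dump(b,open('s16.pkl','wb'));crop(b,330,180,440,310,6,'s16c.png'); t=snap('wrist','w16.png');pickle.dump(t,open('w16.pkl','wb'));tilt()"
```

```text
pos [ 0.5694 -0.1353  0.0733] ty 0.2447 pitch(z.cam) 0.0259 roll(z.y) -0.0584 F [-0.5  3.5 -5.6] T [ 0.79  0.17 -0.07] op 0.645 t 20.65
```

View pics/s16c.png

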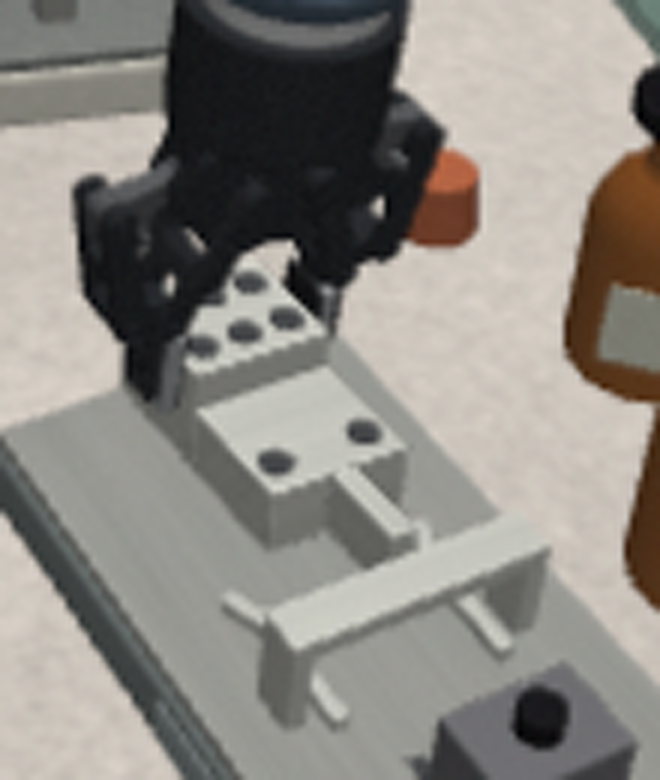

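View pics/w16.png

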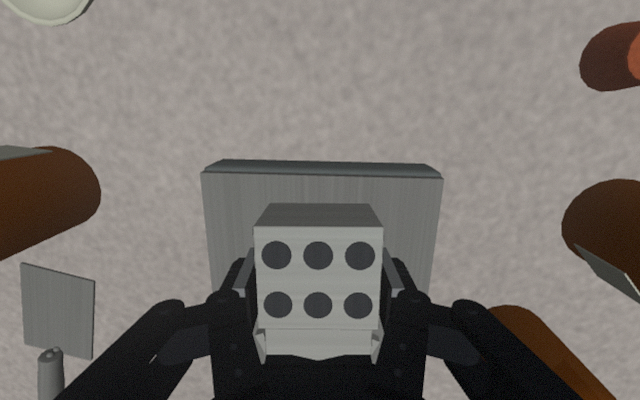

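drive_tool:
  deltas:
    - [[-0.0065,0.0095,0.002],0]
    - [[0,0,0],0]

```text
time_s: 20.85
eef_pos: [0.5639, -0.1266, 0.0771]
eef_rot: [-0.026, 0.616, 0.787, -0.015]
wrist_force: [0.1, -0.5, -3.0]
opening: 0.643
```

```bash
python3 -c "
from m import *
tilt()"
```

```text
pos [ 0.5639 -0.1266  0.0771] ty 0.2442 pitch(z.cam) 0.0225 roll(z.y) -0.0556 F [ 0.1 -0.5 -3. ] T [0.05 0.01 0.03] op 0.643 t 20.85
```

drive_tool:
  deltas:
    - [[-0.002,0.001,-0.012],0]
    - [[0,0,0],0]

```text
time_s: 21.05
eef_pos: [0.563, -0.1263, 0.0658]
eef_rot: [-0.024, 0.616, 0.788, -0.015]
wrist_force: [-1.1, 0.2, -3.9]
opening: 0.644
```

```bash
python3 -c "
from m import *
tilt()"
```

```text
pos [ 0.563  -0.1263  0.0658] ty 0.2446 pitch(z.cam) 0.0193 roll(z.y) -0.0528 F [-1.1  0.2 -3.9] T [ 0.06 -0.01 -0.03] op 0.644 t 21.05
```

drive_tool:
  deltas:
    - [[-0.001,0,-0.003],0]

```text
time_s: 21.15
eef_pos: [0.5627, -0.1268, 0.0632]
eef_rot: [-0.023, 0.615, 0.788, -0.015]
wrist_force: [-0.3, -0.7, -3.0]
opening: 0.644
```

drive_tool:
  deltas:
    - [[-0.001,0,-0.002],0]

```text
time_s: 21.25
eef_pos: [0.5618, -0.1269, 0.061]
eef_rot: [-0.023, 0.616, 0.788, -0.015]
wrist_force: [-2.0, 2.3, 5.4]
opening: 0.646
```

drive_tool:
  deltas:
    - [[0,0,-0.0012],0]

```text
time_s: 21.35
eef_pos: [0.5619, -0.127, 0.0608]
eef_rot: [-0.023, 0.616, 0.788, -0.015]
wrist_force: [-6.2, 1.5, 13.4]
opening: 0.642
```

drive_tool:
  deltas:
    - [[0,0,0],0]
    - [[0,0,0],0]
  gripper: 0.68

```text
time_s: 21.55
eef_pos: [0.5622, -0.1275, 0.0614]
eef_rot: [-0.022, 0.616, 0.788, -0.015]
wrist_force: [-0.9, 0.2, 0.6]
opening: 0.681
```

```bash
python3 -c "
from m import *
tilt()
b=snap('side','s17.png'); pickle.dump(b,open('s17.pkl','wb'));crop(b,330,180,440,310,6,'s17c.png'); t=snap('wrist','w17.png');pickle.dump(t,open('w17.pkl','wb'));tilt()"
```

```text
pos [ 0.5622 -0.1275  0.0614] ty 0.2445 pitch(z.cam) 0.0173 roll(z.y) -0.051 F [-0.9  0.2  0.6] T [ 0.01  0.16 -0.03] op 0.681 t 21.55
pos [ 0.5621 -0.1275  0.0613] ty 0.2445 pitch(z.cam) 0.0173 roll(z.y) -0.0509 F [-2.1 -0.5  1.2] T [ 0.01  0.24 -0.04] op 0.677 t 21.65
```

View pics/s17c.png

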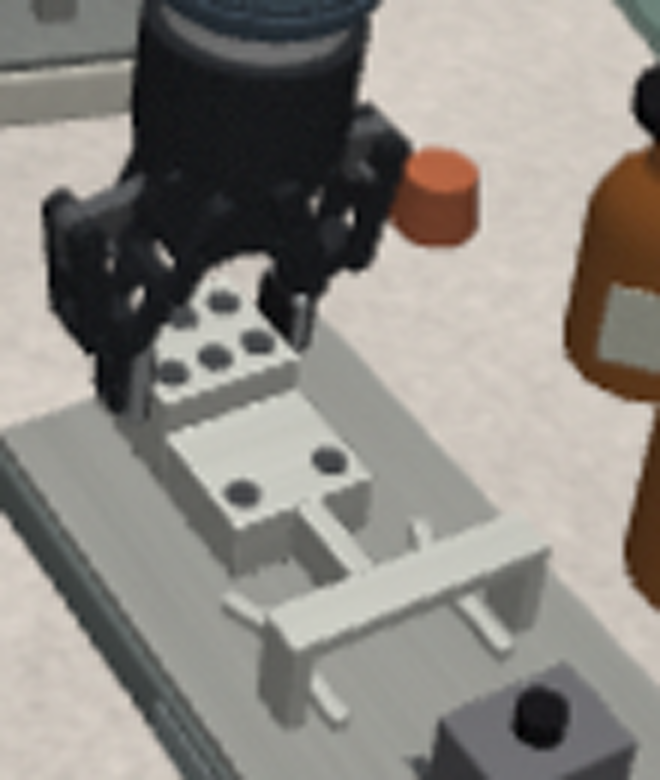

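View pics/w17.png

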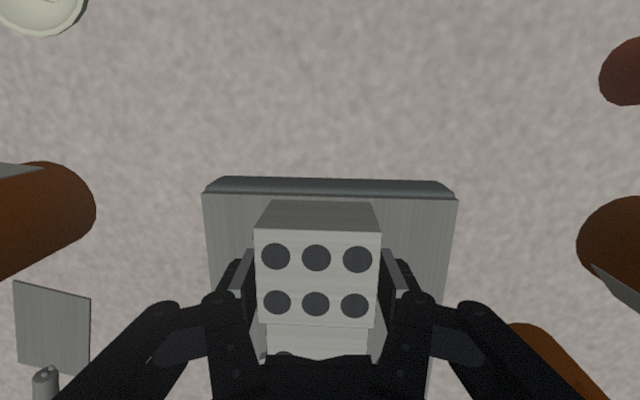

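Run:
```python
from m import *
s=pickle.load(open('s15.pkl','rb'));w=pickle.load(open('w17.pkl','rb'))
yaw=-1.335; ax=np.array([np.cos(yaw),np.sin(yaw)]);ay=np.array([-ax[1],ax[0]]);p=np.array([.5855,-.2205])
B=lambda a:[(((q[:2]-p)@ax*1000).round(1),((q[:2]-p)@ay*1000).round(1)) for q in a]
k=np.array([320,180])
print('head',B(ray(s,np.array([(330,487),(418,443),(463,493),(378,532)])/4+k,.087)))
print('bridge side',B(ray(s,np.array([(218,408),(385,343),(405,368),(238,436)])/4+k,.086)))
t=cs['top']; kk=[359.6,124.6]
print('head top',B(ray(t,np.array([(567,170),(595,275),(640,150),(665,255)])/6+kk,.087)))
print('bridge top',B(ray(t,np.array([(420,138),(458,135),(478,362),(518,352)])/6+kk,.086)))
print('bed',B(ray(w,[(202,193),(458,199)],.045)))
print('blk',B(ray(w,[(254,230),(382,233),(256,324),(375,327)],.087)))
crop(t,430,140,480,185,10,'head.png')
s2=pickle.load(open('s17.pkl','rb'))
print('blk tab/low side', B(ray(s2,np.array([(233,527),(372,475)])/6+[330,180],.072)))
```

```text
head [(np.float64(85.7), np.float64(-25.0)), (np.float64(83.1), np.float64(27.2)), (np.float64(115.5), np.float64(27.5)), (np.float64(115.6), np.float64(-20.3))]
bridge side [(np.float64(22.4), np.float64(-45.3)), (np.float64(24.0), np.float64(52.8)), (np.float64(41.9), np.float64(51.5)), (np.float64(41.2), np.float64(-46.0))]
head top [(np.float64(79.4), np.float64(22.2)), (np.float64(77.6), np.float64(-25.9)), (np.float64(113.0), np.float64(22.7)), (np.float64(109.7), np.float64(-25.1))]
bridge top [(np.float64(21.5), np.float64(52.5)), (np.float64(38.1), np.float64(49.5)), (np.float64(17.5), np.float64(-49.9)), (np.float64(35.6), np.float64(-50.0))]
bed [(np.float64(-125.6), np.float64(-69.7)), (np.float64(-125.5), np.float64(73.0))]
blk [(np.float64(-122.5), np.float64(-29.2)), (np.float64(-122.8), np.float64(25.7)), (np.float64(-73.0), np.float64(-31.1)), (np.float64(-74.3), np.float64(25.9))]
blk tab/low side [(np.float64(-24.3), np.float64(-28.1)), (np.float64(-23.4), np.float64(28.4))]
```

drive_tool:
  deltas:
    - [[0.0025,0.0006,0],0]
    - [[0.0025,0.0006,0],0]
    - [[0,0,0],0]

```text
time_s: 21.95
eef_pos: [0.567, -0.1264, 0.0613]
eef_rot: [-0.023, 0.616, 0.788, -0.015]
wrist_force: [-1.9, 0.2, -0.0]
opening: 0.678
```

```bash
cat >> m.py <<'E'
yaw=-1.335; ax=np.array([np.cos(yaw),np.sin(yaw)]);ay=np.array([-ax[1],ax[0]]);p0=np.array([.5855,-.2205])
B=lambda a:[(float(((q[:2]-p0)@ax*1000).round(1)),float(((q[:2]-p0)@ay*1000).round(1))) for q in np.atleast_2d(a)]
E
python3 -c "
from m import *
tilt();print('tcp bath',B(get_obs()['eef_pos']))
t=snap('wrist','w18.png');pickle.dump(t,open('w18.pkl','wb'));crop(t,190,160,470,340,2.8,'w18c.png')"
```

```text
pos [ 0.567  -0.1264  0.0613] ty 0.2443 pitch(z.cam) 0.0175 roll(z.y) -0.0523 F [-1.9  0.2 -0. ] T [ 0.02  0.13 -0.06] op 0.678 t 21.95
tcp bath [(-95.8, 4.0)]
```

View pics/w18c.png

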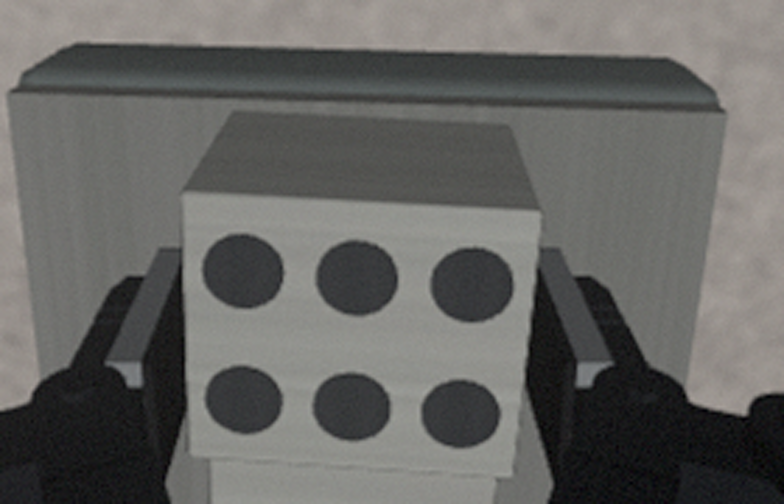

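drive_tool:
  deltas:
    - [[0,0,0],0]
    - [[0,0,0],0]
    - [[0,0,0.045],0]
    - [[0,0,0.045],0]
    - [[-0.007,0.025,0],0]
    - [[-0.007,0.025,0],0]
    - [[0,0,0],0]
  gripper: 0.85

```text
time_s: 22.7
eef_pos: [0.5542, -0.0758, 0.1548]
eef_rot: [-0.021, 0.616, 0.787, -0.014]
wrist_force: [-0.1, -1.2, 0.6]
opening: 0.847
```

```bash
python3 -c "
from m import *
tilt();print('tcp bath',B(get_obs()['eef_pos']))
b=snap('side','s19.png'); pickle.dump(b,open('s19.pkl','wb'));crop(b,330,180,440,310,6,'s19c.png'); t=snap('wrist','w19.png');pickle.dump(t,open('w19.pkl','wb'))"
```

```text
pos [ 0.5542 -0.0758  0.1548] ty 0.2424 pitch(z.cam) 0.0163 roll(z.y) -0.0476 F [-0.1 -1.2  0.6] T [ 0.03 -0.03 -0.03] op 0.847 t 22.7
tcp bath [(-148.0, 3.4)]
```

View pics/s19c.png

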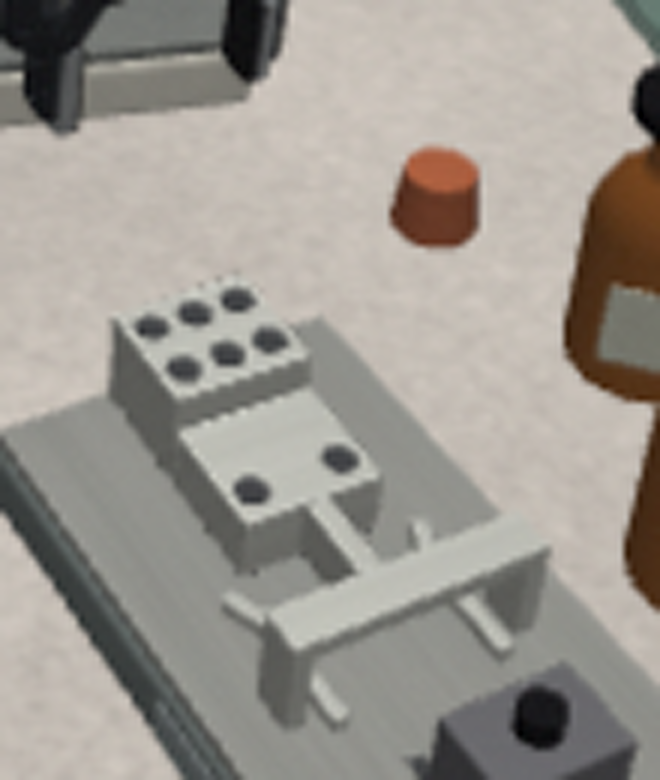

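View pics/w19.png

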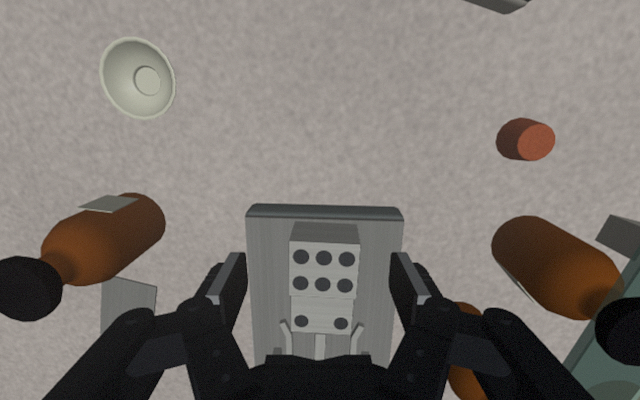

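drive_tool:
  deltas:
    - [[0,0,0],0]
    - [[0,0,0],0]
    - [[0,0,0],0]
    - [[0,0,0],0]
    - [[0,0,-0.045],0]
    - [[0,0,-0.042],0]
    - [[0,0,0],0]
  gripper: 0.0

```text
time_s: 23.5
eef_pos: [0.5564, -0.0819, 0.0655]
eef_rot: [-0.019, 0.618, 0.786, -0.014]
wrist_force: [-1.2, 0.4, 0.6]
opening: -0.001
```

```bash
python3 -c "
from m import *
tilt();print('tcp bath',B(get_obs()['eef_pos']))
t=snap('wrist','w20.png');pickle.dump(t,open('w20.pkl','wb'));b=snap('side','s20.png');crop(b,330,180,440,310,6,'s20c.png')"
```

```text
pos [ 0.5564 -0.0819  0.0655] ty 0.2376 pitch(z.cam) 0.0129 roll(z.y) -0.0456 F [-1.2  0.4  0.6] T [ 0.06 -0.01  0.05] op -0.001 t 23.5
tcp bath [(-141.6, 4.0)]
```

View pics/w20.png

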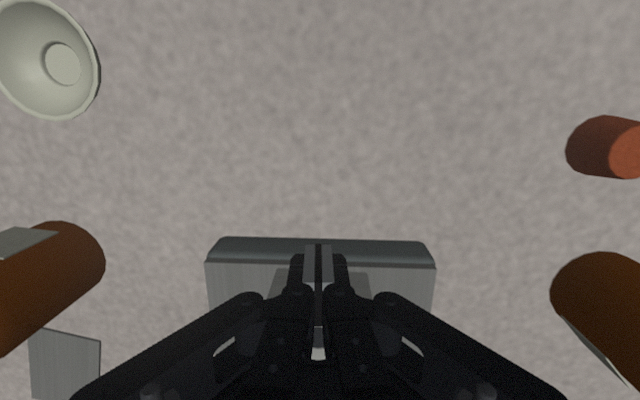

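View pics/s20c.png

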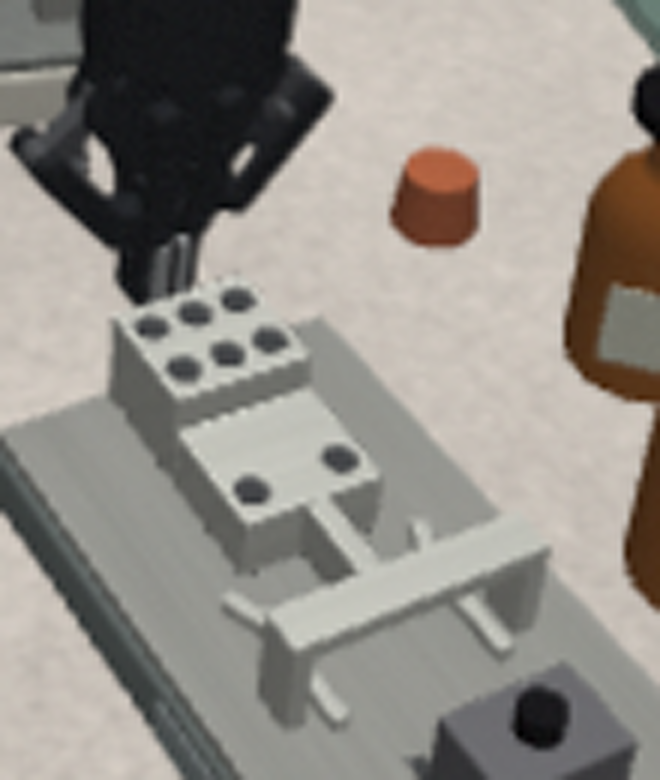

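drive_tool:
  deltas:
    - [[0.001,-0.008,-0.004],0]
    - [[0.002,-0.01,-0.003],0]
    - [[0.0023,-0.01,0],0]

```text
time_s: 23.9
eef_pos: [0.5688, -0.112, 0.0691]
eef_rot: [-0.012, 0.618, 0.786, -0.011]
wrist_force: [-0.3, 1.3, -1.8]
opening: 0.0
```

```bash
python3 -c "
from m import *
tilt();print('tcp bath',B(get_obs()['eef_pos']))"
```

```text
pos [ 0.5688 -0.112   0.0691] ty 0.2394 pitch(z.cam) 0.0059 roll(z.y) -0.0324 F [-0.3  1.3 -1.8] T [ 0.18 -0.01 -0.04] op 0.0 t 23.9
tcp bath [(-109.4, 9.1)]
```

drive_tool:
  deltas:
    - [[-0.008,0.008,0],0]
    - [[-0.002,0,-0.012],0]
    - [[0,0,0],0]

```text
time_s: 24.2
eef_pos: [0.56, -0.1072, 0.0586]
eef_rot: [-0.009, 0.619, 0.786, -0.011]
wrist_force: [0.4, 1.2, -0.2]
opening: 0.003
```

```bash
python3 -c "
from m import *
tilt();print('tcp bath',B(get_obs()['eef_pos']))
b=snap('side','s21.png');pickle.dump(b,open('s21.pkl','wb'));crop(b,330,180,440,310,6,'s21c.png')"
```

```text
pos [ 0.56   -0.1072  0.0586] ty 0.2368 pitch(z.cam) 0.0014 roll(z.y) -0.0284 F [ 0.4  1.2 -0.2] T [ 0.03 -0.02 -0.03] op 0.003 t 24.2
tcp bath [(-116.1, 1.7)]
```

View pics/s21c.png

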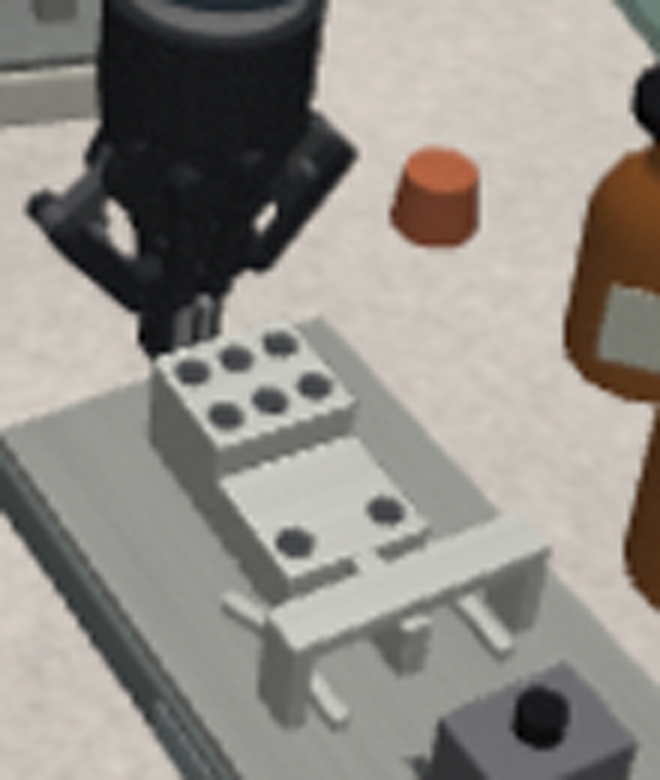

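drive_tool:
  deltas:
    - [[0.001,-0.009,-0.001],0]
    - [[0.001,-0.009,-0.001],0]

```text
time_s: 24.45
eef_pos: [0.5625, -0.1244, 0.0574]
eef_rot: [-0.01, 0.618, 0.786, -0.01]
wrist_force: [-1.4, 3.6, 3.2]
opening: 0.001
```

```bash
python3 -c "
from m import *
tilt();print('tcp bath',B(get_obs()['eef_pos']))"
```

```text
pos [ 0.5625 -0.1244  0.0574] ty 0.2389 pitch(z.cam) 0.0023 roll(z.y) -0.0279 F [-1.4  3.6  3.2] T [ 0.61  0.19 -0.02] op 0.001 t 24.45
tcp bath [(-98.8, 0.1)]
```

drive_tool:
  deltas:
    - [[0.0025,-0.007,-0.0005],0]
    - [[0.0025,-0.007,-0.0005],0]

```text
time_s: 24.65
eef_pos: [0.5674, -0.139, 0.0564]
eef_rot: [-0.011, 0.618, 0.786, -0.01]
wrist_force: [-1.8, 4.9, 3.2]
opening: -0.004
```

```bash
python3 -c "
from m import *
tilt();print('tcp bath',B(get_obs()['eef_pos']))
b=snap('side','s22.png');pickle.dump(b,open('s22.pkl','wb'));crop(b,330,200,460,330,6,'s22c.png')"
```

```text
pos [ 0.5674 -0.139   0.0564] ty 0.2387 pitch(z.cam) 0.0043 roll(z.y) -0.0287 F [-1.8  4.9  3.2] T [ 0.62  0.29 -0.05] op -0.004 t 24.65
tcp bath [(-83.5, 1.4)]
```

View pics/s22c.png

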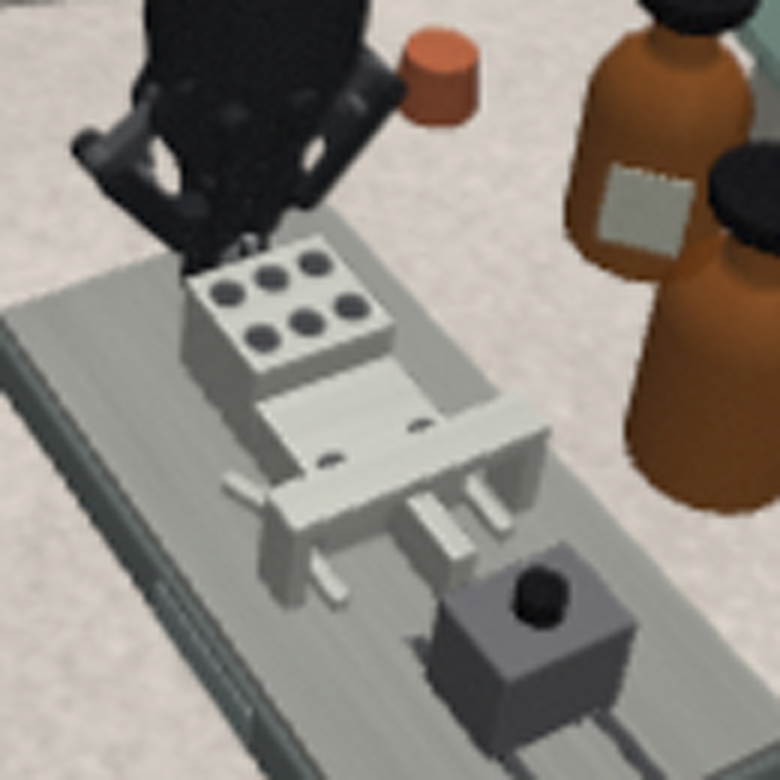

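```bash
python3 -c "
from m import *
s=pickle.load(open('s22.pkl','rb'));k=np.array([330,200])
print('tab end',B(ray(s,np.array([(445,562),(475,547)])/6+k,.073)))
print('head face',B(ray(s,np.array([(440,600),(565,545)])/6+k,.087)))
print('tall step',B(ray(s,np.array([(258,375),(393,322)])/6+k,.087)), 'rear',B(ray(s,np.array([(188,287),(320,237)])/6+k,.087)))
"
```

```text
tab end [(63.2, -3.0), (62.5, 9.2)]
head face [(83.1, -21.3), (83.0, 26.5)]
tall step [(-21.6, -21.0), (-22.0, 34.2)] rear [(-68.4, -20.5), (-69.1, 35.3)]
```

drive_tool:
  deltas:
    - [[0.0015,-0.005,-0.0005],0]
    - [[0.0015,-0.005,-0.0005],0]

```text
time_s: 24.9
eef_pos: [0.5706, -0.1503, 0.0553]
eef_rot: [-0.011, 0.618, 0.786, -0.01]
wrist_force: [-3.3, 7.7, 5.6]
opening: 0.002
```

drive_tool:
  deltas:
    - [[0.0005,-0.002,0],0]

```text
time_s: 25.0
eef_pos: [0.5709, -0.1521, 0.0552]
eef_rot: [-0.012, 0.618, 0.786, -0.01]
wrist_force: [-2.9, 5.9, 4.3]
opening: -0.003
```

```bash
python3 -c "
from m import *
tilt();print('tcp bath',B(get_obs()['eef_pos']))"
```

```text
pos [ 0.5709 -0.1521  0.0552] ty 0.2374 pitch(z.cam) 0.0066 roll(z.y) -0.0299 F [-2.9  5.9  4.3] T [ 0.97  0.44 -0.11] op -0.003 t 25.0
tcp bath [(-69.9, 1.8)]
```

drive_tool:
  deltas:
    - [[0.0004,-0.0015,0],0]

```text
time_s: 25.1
eef_pos: [0.5711, -0.1532, 0.0552]
eef_rot: [-0.013, 0.618, 0.786, -0.009]
wrist_force: [-3.6, 7.4, 6.4]
opening: -0.005
```

drive_tool:
  deltas:
    - [[0.0004,-0.0015,0],0]

```text
time_s: 25.2
eef_pos: [0.5712, -0.1541, 0.0552]
eef_rot: [-0.014, 0.618, 0.786, -0.009]
wrist_force: [-2.8, 7.0, 5.4]
opening: 0.001
```

```bash
python3 -c "
from m import *
tilt();print('tcp bath',B(get_obs()['eef_pos']))
b=snap('side','s23.png');pickle.dump(b,open('s23.pkl','wb'));crop(b,380,260,460,330,9,'s23c.png')"
```

```text
pos [ 0.5712 -0.1541  0.0552] ty 0.2371 pitch(z.cam) 0.01 roll(z.y) -0.0312 F [-2.8  7.   5.4] T [ 0.94  0.47 -0.11] op 0.001 t 25.2
tcp bath [(-67.9, 1.6)]
```

View pics/s23c.png

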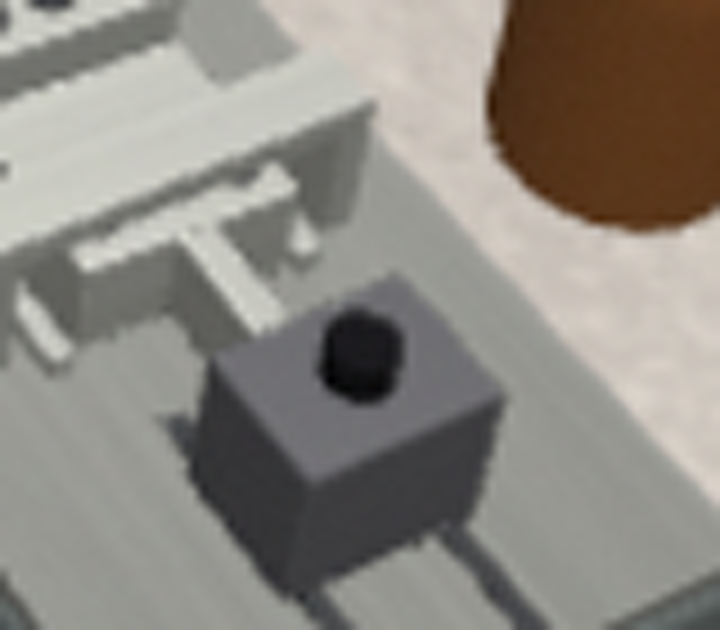

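drive_tool:
  deltas:
    - [[0.0005,-0.002,0.0003],0]

```text
time_s: 25.35
eef_pos: [0.5712, -0.1549, 0.0553]
eef_rot: [-0.015, 0.619, 0.786, -0.009]
wrist_force: [-2.6, 13.1, 5.4]
opening: 0.004
```

drive_tool:
  deltas:
    - [[0.0005,-0.002,0.0003],0]

```text
time_s: 25.45
eef_pos: [0.5712, -0.1548, 0.0553]
eef_rot: [-0.017, 0.619, 0.786, -0.008]
wrist_force: [-2.5, 13.7, 5.7]
opening: 0.001
```

```bash
python3 -c "
from m import *
tilt();print('tcp bath',B(get_obs()['eef_pos']))"
```

```text
pos [ 0.5712 -0.1548  0.0553] ty 0.237 pitch(z.cam) 0.0172 roll(z.y) -0.0328 F [-2.5 13.7  5.7] T [ 1.83  0.36 -0.12] op 0.001 t 25.45
tcp bath [(-67.3, 1.4)]
```

```bash
python3 -c "
from m import *
b=snap('side','s24.png');pickle.dump(b,open('s24.pkl','wb'));crop(b,345,210,455,330,6,'s24c.png');t=snap('top','t24.png');crop(t,360,120,500,220,5,'t24c.png');t=snap('wrist','w24.png')"
```

```text
(no output)
```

View pics/s24c.png

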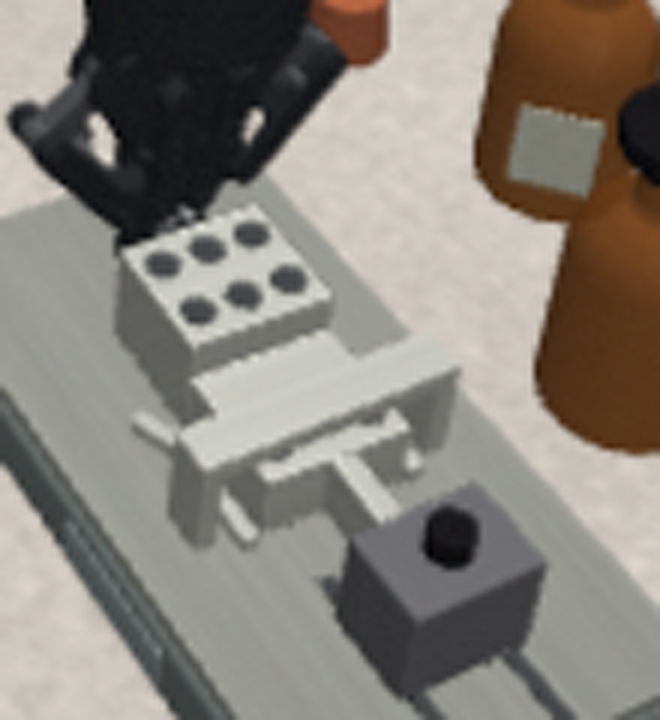

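View pics/t24c.png

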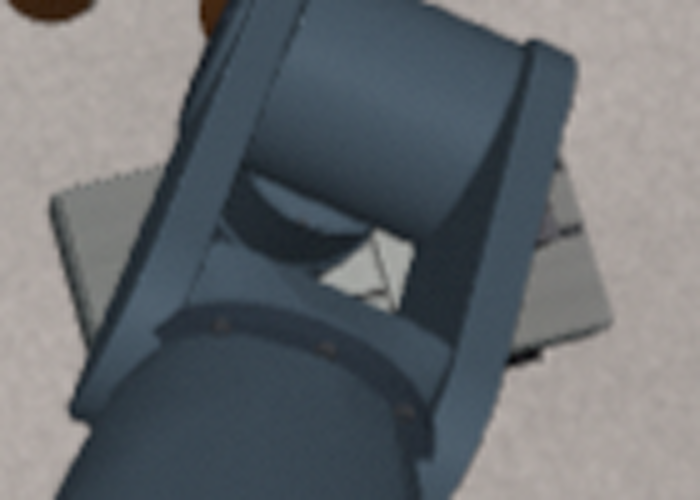

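```bash
python3 -c "
from m import *
s=pickle.load(open('s24.pkl','rb'));k=np.array([345,210])
print('low front',B(ray(s,np.array([(265,475),(408,423)])/6+k,.072)))
print('head face',B(ray(s,np.array([(353,540),(472,486)])/6+k,.087)))
print('tall step',B(ray(s,np.array([(197,348),(331,298)])/6+k,.087)), 'rear',B(ray(s,np.array([(124,252),(255,206)])/6+k,.087)))
print('bridge',B(ray(s,np.array([(210,468),(460,370)])/6+k,.086)))
"
```

```text
low front [(40.7, -22.0), (43.5, 32.6)]
head face [(83.5, -20.4), (82.9, 25.4)]
tall step [(-4.6, -20.4), (-3.5, 33.0)] rear [(-53.8, -18.8), (-52.6, 34.9)]
bridge [(39.6, -43.9), (41.6, 52.7)]
```

drive_tool:
  deltas:
    - [[-0.004,0.015,0],0]
    - [[-0.004,0.015,0.005],0]
    - [[0,0,0.045],0]
    - [[0,0,0.045],0]
    - [[0,0,0.045],0]
    - [[0,0,0],0]

```text
time_s: 26.2
eef_pos: [0.5604, -0.1212, 0.1988]
eef_rot: [-0.017, 0.618, 0.786, -0.009]
wrist_force: [1.0, -1.1, -0.3]
opening: -0.006
```

```bash
python3 -c "
from m import *
tilt();print('tcp bath',B(get_obs()['eef_pos']))
b=snap('side','s25.png');pickle.dump(b,open('s25.pkl','wb'));crop(b,345,210,455,330,6,'s25c.png');t=snap('top','t25.png');pickle.dump(t,open('t25.pkl','wb'))"
```

```text
pos [ 0.5604 -0.1212  0.1988] ty 0.2384 pitch(z.cam) 0.0145 roll(z.y) -0.0353 F [ 1.  -1.1 -0.3] T [-0.01  0.03 -0.03] op -0.006 t 26.2
tcp bath [(-102.4, -1.2)]
```

View pics/s25c.png

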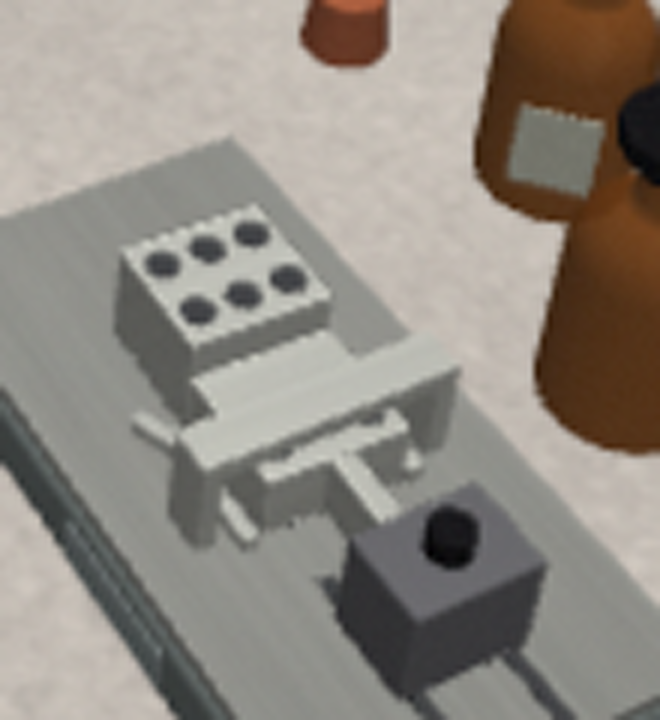

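View pics/t25.png

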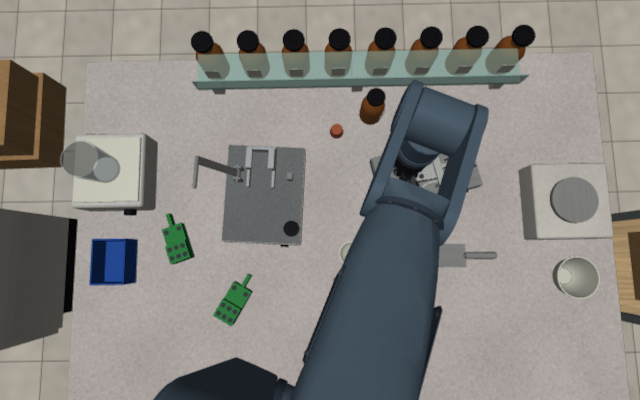

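drive_tool:
  deltas:
    - [[0.01,-0.041,0.003],0]
    - [[0.01,-0.041,0.003],0]
    - [[0.01,-0.041,0.003],0]
    - [[0.01,-0.041,0.003],0]
    - [[0.01,-0.041,0.003],0]
    - [[0.01,-0.041,0.003],0]
    - [[0,0,0],0]

```text
time_s: 27.0
eef_pos: [0.6123, -0.3687, 0.1968]
eef_rot: [-0.03, 0.616, 0.787, -0.012]
wrist_force: [-0.5, 0.6, -0.2]
opening: 0.0
```

```bash
python3 -c "
from m import *
tilt();print('tcp bath',B(get_obs()['eef_pos']))
t=snap('wrist','w26.png');pickle.dump(t,open('w26.pkl','wb'));print(B(t['eye']),t['eye'])
t=snap('top','t26.png');pickle.dump(t,open('t26.pkl','wb'));crop(t,360,120,500,220,5,'t26c.png')"
```

```text
pos [ 0.6123 -0.3687  0.1968] ty 0.2436 pitch(z.cam) 0.0326 roll(z.y) -0.0564 F [-0.5  0.6 -0.2] T [0.01 0.03 0.04] op 0.0 t 27.0
tcp bath [(150.3, -8.6)]
[(72.5, -2.6)] [ 0.59994795 -0.29159095  0.34222044]
```

View pics/w26.png

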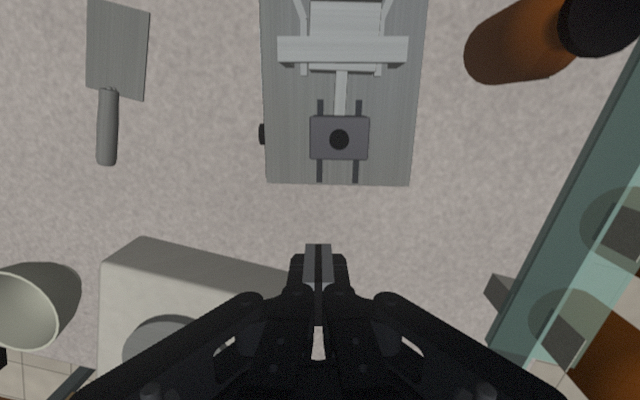

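View pics/t26c.png

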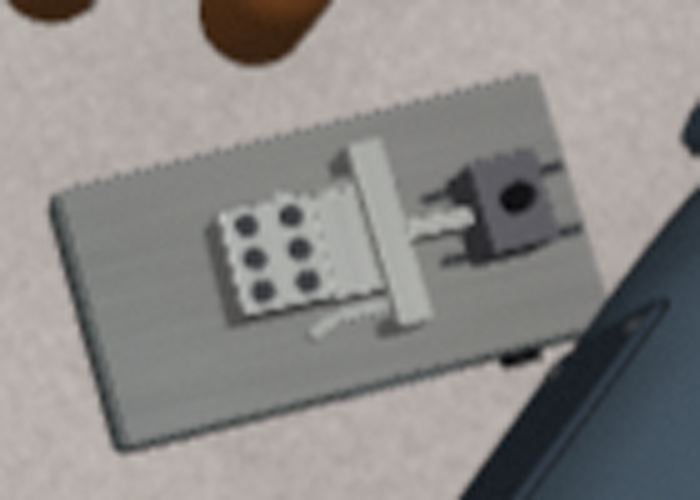

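```bash
python3 -c "
from m import *
t=pickle.load(open('t26.pkl','rb'));w=pickle.load(open('w26.pkl','rb'))
crop(w,290,40,400,170,6,'w26c.png');crop(t,430,140,480,180,14,'t26d.png')
"
```

```text
(no output)
```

View pics/w26c.png

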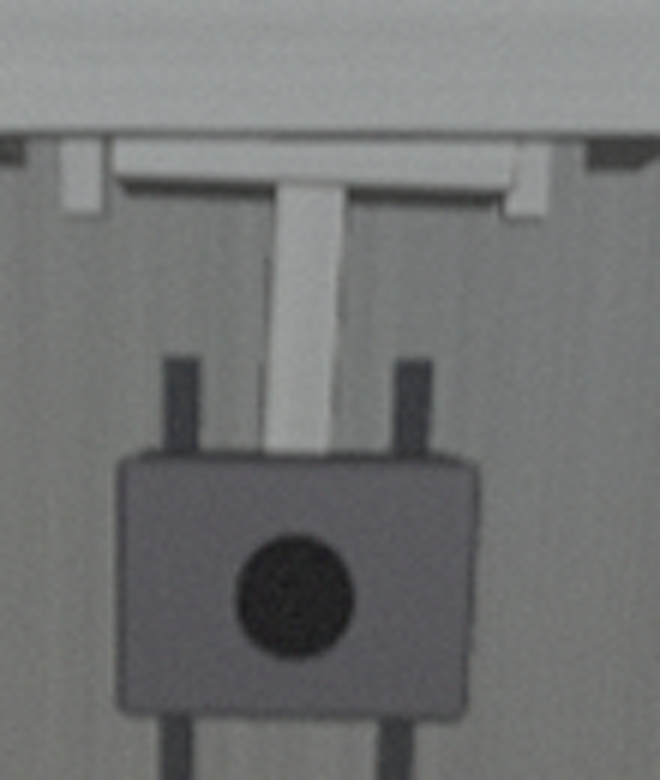

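View pics/t26d.png

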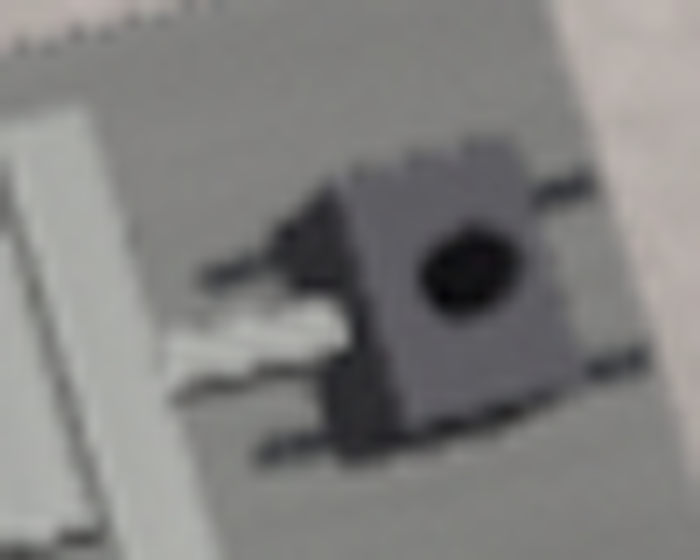

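```bash
python3 -c "
from m import *
w=pickle.load(open('w26.pkl','rb'));t=pickle.load(open('t26.pkl','rb'))
k=np.array([289.6,39.6])
print('tab end',B(ray(w,np.array([(265,453),(329,453)])/6+k,.073)))
print('head face top',B(ray(w,np.array([(130,460),(297,458),(470,463)])/6+k,.087)))
print('low front top',B(ray(w,np.array([(113,180),(515,190)])/6+k,.072)))
print('bridge +x edge',B(ray(w,np.array([(20,130),(640,135)])/6+k,.086)))
print('guide ends',B(ray(w,np.array([(82,213),(525,215)])/6+k,.051)))
kk=np.array([429.5,139.5])
print('top: tab end',B(ray(t,np.array([(350,320)])/14+kk,.073)),'face',B(ray(t,np.array([(335,180),(372,310),(405,430)])/14+kk,.087)))
"
```

```text
tab end [(79.7, -4.1), (79.7, 5.1)]
head face top [(80.5, -22.4), (80.0, 0.4), (80.4, 23.7)]
low front top [(43.5, -26.0), (44.7, 29.4)]
bridge +x edge [(38.9, -36.9), (39.5, 43.3)]
guide ends [(45.8, -32.5), (45.9, 33.6)]
top: tab end [(78.5, -0.5)] face [(78.2, 24.1), (77.6, -1.6), (76.9, -25.1)]
```

```bash
python3 -c "
from m import *
b=snap('side','s27.png');t=pickle.load(open('t26.pkl','rb'));cv2.imwrite('pics/t27.png',cv2.cvtColor(t['frame'],cv2.COLOR_RGB2BGR))
a=cs['side']['frame'].astype(int);d=np.abs(a-b['frame'].astype(int)).sum(2)
vis=b['frame'].copy();vis[d>60]=[255,0,255];cv2.imwrite('pics/d27.png',cv2.cvtColor(vis,cv2.COLOR_RGB2BGR))
tilt()"
```

```text
pos [ 0.6124 -0.3627  0.1972] ty 0.248 pitch(z.cam) 0.0362 roll(z.y) -0.0565 F [ 0.6  0.9 -1.1] T [ 0.02 -0.11  0.01] op -0.004 t 27.15
```

View pics/s27.png

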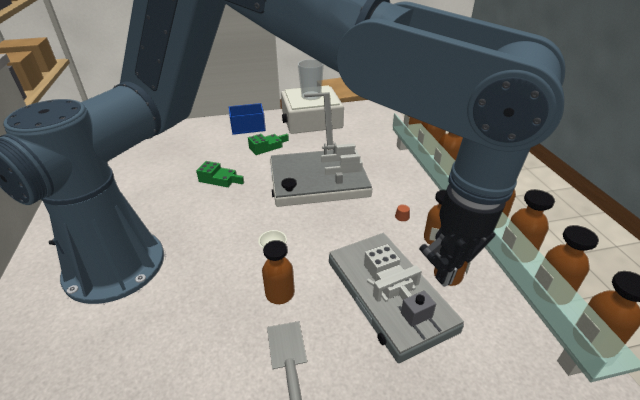

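View pics/d27.png

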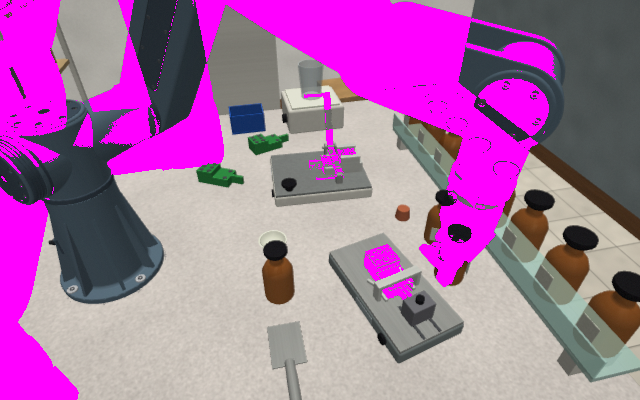

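The difference picture shows changes only at the arm, the bar and the block's old and new places. The stopper, dish, bung, spatula and the visible parts of the bottles are unchanged. The gripper is clear of everything, so I'll hand in.

```bash
python3 -c "
from h import *
print(hand_in())"
```

```text
the job is handed in; nothing more can be done
None
```

The job is handed in at about 27 s of the 72 s allowed. The bar is open, and the block sits under the bath's bridge with its tab against the sensor head. One requirement was only loosely met: the block was not quite level while I carried it.

**What I did:**
- I swung the bar over onto its stop and released it.
- I drew the block out by its tab to about shaker x -111 mm and let go of it there on the deck.
- I then gripped it by the tall half, carried it over and released it on the bath's bed. From there I slid it under the bridge with the closed fingertips against its rear face.

**Last checks:**
- **Tab against the head:** the last two 2 mm pushes gave about 14 N with no further advance, against 6–8 N while it was sliding. Afterwards the wrist camera put the tab end at bath x 79.7 mm and the head's face at about 80.1 mm. The top camera agreed within about 1 mm, and the block stayed put when I backed off. The plunger itself was hidden, so "fully in" is inferred from this.
- **Other things:** the bar is still open. Comparing side views from start and end shows the bystanders unmoved where they can be seen; the arm partly hid two bottles.

**What was less clean:**
- **Tilt while carrying:** the drive's tilt drifted, so the block was up to about 5° off level in the air until it settled flat on the bed.
- **Touch on the bridge:** while I was lowering the block, the tab end briefly touched the bridge, with about 4 N of side force. I backed off and set it down again.
- **Press on the deck:** I pressed down at about 37 N for a moment on the shaker's deck while holding the tab.

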